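# Mix the reagent bottles and lay out the bench kit in its shadow tray

## Robot

A 6-joint arm with a two-finger parallel gripper is mounted at the origin on the work surface. World frame = base frame: x ahead of the robot, y to its left, z up, the work surface at z = 0. Lengths are in mm, angles in rad, forces in N, time in s.
With the tool pointing down it reaches from about 350 to 975 mm from the base axis. Payload 7.1 kg.
Tool frame: the origin (TCP) lies at the very end of the fingers, on their centre line; the grasp point (between the pads) lies tcp_to_grasp behind it (tcp_to_grasp is the distance from the TCP to the grasp point, in mm); z points along the fingers, x is the direction in which the jaws open and shut, and the axes are right-handed (so a half turn about z gives the same grasp; the last joint's range is limited). The gripper opens to 88 mm and grips with 3 to 60 N. Pads are 20 mm wide; open, the fingers measure 115 mm over their backs; the gripper's body (75 mm by 178 mm) begins 61 mm behind the grasp point.
Start: joints at [-1.139, 0.423, 1.63, -0, 1.089, -0.019], TCP at [272.318, -562.537, 222.675] pointing down, gripper open.
Joint ranges: [-3, 3], [-0.9, 2.11], [0.09, 2.58], [-1.31, 4.45], [0.11, 2.69], [-2.54, 2.54]. Speed limits (rad/s): [2.39, 2.39, 3.01, 3.14, 3.14, 3.14].

## Interface

Orientations are given as a rotation vector (axis times angle).
In Python, from workcell import get_obs, get_image, close_job, recognise, mark_of, tcp_to_grasp gives the robot as it stands. The module is installed in compiled form; this text tells all that it offers.
- The arm moves only by the tool move_arm, never from a script. Its argument "motion" is a list of rows, each a list of 7 numbers: the shift along the world's x, y, z in mm, then the turn, a rotation vector about the world's x, y, z in rad, then the finger opening in mm, from 0 to 87.8. A call has 1 to 5 rows; each row is the pose to reach, as a shift and turn from the pose commanded when the call began; what a row does not reach only later rows make up. A row lasts 1/12 s, in which the tool goes at most 41.7 mm and 7.16 degrees, less where a joint would pass 70% of its speed; a pose out of reach is approached as far as the arm can. A call with a gripper value outside its range is refused whole. The fingers move at their own pace and stop on an object; the grip force is fixed at half the most. Time passes only in rows, so rows that repeat a pose let the fingers close. It gives the time, the measured TCP pose, the force and the opening at its end, in the units of the state.
- get_obs(): the state, without advancing time (a new reading comes with each control period).
- get_image(name): name is "scene" or "top"; returns a dict with "color" (420x560x3 uint8, red, green, blue), "mtx" (3x3 intrinsics, pixels), "camera_from_world" (4x4, takes a point from world to camera coordinates). Camera axes: x right, y up, looking along -z (the intrinsics and any distortion apply to the point x, -y, -z); pixel columns grow to the right and rows downward; lengths in mm; the calibration is good to about 2 mm. A picture is of the moment at which its call begins. There is no depth.
- close_job(): hands the job in, once; it reports no verdict.
Trained networks look in a picture, given as the dict that the camera call returned (one of the last four; its "shot" number tells which), for a name from the list of things; names that differ only in an ending like _2 or _b are one class to them, and where a whole thing is asked for, a point or a joint stands for the part that bears it (a point fixed in the world has none). Each returns a list of dicts, best first, with "p" (0 to 1); they miss things now and then, are a little off and sometimes report something else, mostly with a low value. They report only what shows in the picture. A call takes as long as a camera call. They do not tell look-alikes from the thing itself.
- recognise(picture, label): "bbox" ([centre column, centre row, width, height] in pixels, round what is visible of it).
- mark_of(picture, label): "location" ([row, column] in pixels: a listed point, or the origin of a listed thing).
The state is a dict: "t": time; "qpos": joint angles; "qvel": joint speeds; "joint_torque": joint torques, N m; "ee_pos": TCP position; "orientation": TCP orientation; "ft_force": force on the tool from outside, world axes, zero at the start; "moment": the same for the moment, N m; "width": finger opening in mm.
Only numpy, scipy, OpenCV 4.12 (cv2) and the standard library are available. Lean on these libraries where they do the work, as an engineer would, in place of code of your own. Each camera call takes 0.05 s, during which the arm holds its last target. There are 200 camera calls.

## Task

Make up the bench kit from the bottles and instruments lying on the bench (two bottles and however many instruments are there). Mix each bottle, the tall one before the short one: hold it upright over the middle of the mixer's sprung pad and press it down until the pad is fully depressed, keep it down for three seconds, then stand it in its own recess in the tray. Lay every instrument in its own cut-out in the tray so that all sit flat and fully home, and leave the tube rack, glove box and bowl where they are.

Things in the scene. Friction and masses are not known exactly. Their poses are not given: they have to be found in the camera images.
- tray: Heavy fixed shadow tray, 250 x 250 mm, 12 mm high: black foam with six cut-out pockets, each 8 mm deep, down to a white floor 4 mm above the bench. Origin: centre of its underside; z up. The instrument pockets lie side by side along tray x, heads to +x; the two bottle recesses lie in a row along the +x edge. Every pocket follows the outline of its own thing, 2.5 mm larger all round, so a thing goes in only the one way.
- caliper: Caliper lying flat: steel beam 122 mm long (x -60 to +62), 12 wide, 6 thick; black grip housing 56 long (x -28 to +28), 18 wide, 18 high; two parallel steel jaws 11 mm wide near the +x end (x 36 to 62) reaching out to y = -40, 8 thick. Origin: on the underside below the middle of the grip housing; x along the beam to the jaw end, z up. About 80 g.
- pliers: Closed tubing pliers lying flat: dark steel middle block 40 long (x -20 to +20), 24 wide, 18 high, which is the grip; two black handles to x = -62, spread to 37 wide, 14 high; slim steel jaws to x = +60, 16 wide, 12 high. Origin: on the underside below the middle block's centre; x towards the jaws, z up. About 80 g.
- spanner: Rotor spanner lying flat: black grip 72 long (x -36 to +36), 18 wide, 18 high; round steel head 38 mm in diameter, 12 thick, centred at x = +51; steel tail 12 wide, 8 thick to x = -60. Origin: on the underside below the grip's middle; x towards the head, z up. About 80 g.
- scraper: Scraper lying flat: black handle 77 long (x -45 to +32), 20 wide, 18 high; steel blade 52 wide, 5 thick, x 32 to 64. Origin: on the underside below the handle, 45 mm from its rear end; x towards the blade, z up. About 80 g.
- tall_bottle: Tall white reagent bottle with grey cap, closed: flat-sided body 44 (x) by 30 (y), 66 high; cap 24 in diameter, top at 88 mm. Origin: centre of the underside, z up. About 120 g. Best held across its 30 mm width.
- short_bottle: Short white reagent bottle with grey cap, closed: square body 36 by 36, 42 high; cap 24 in diameter, top at 64 mm. Origin: centre of the underside, z up. About 90 g.
- mixer: Fixed white mixer, 120 (x) by 100 (y), 50 high with a low collar to 54, and a round black sprung pad 62 mm in diameter on top. Origin: centre of its underside, z up.
- pad (a joint): How far the mixer's pad is pressed down: 0 at rest (pad top 76 mm above the bench), 0.012 m fully depressed at its stop. The spring needs about 4 N to start and 11 N to reach the stop; it rises again when let go.
- pad_down (a point): Centre of the pad's top surface as it is when fully depressed, 64 mm above the bench; fixed to the mixer.
- tube_rack: Bystander: white rack with two rows of red-capped tubes, 50 x 134 mm, 88 high. Origin: centre of underside.
- glove_box: Bystander: cardboard box, 100 x 180 x 80 high. Origin: centre of underside.
- steel_bowl: Bystander: small steel bowl, 80 mm across, 40 high. Origin: centre of underside.
- pocket_caliper (a point): The point on the floor of the caliper pocket (4 mm above the bench) where the caliper origin belongs; axes as the tray's, and the caliper x axis must point along tray +x.
- pocket_pliers (a point): The point on the floor of the pliers pocket (4 mm above the bench) where the pliers origin belongs; axes as the tray's, and the pliers x axis must point along tray +x.
- pocket_spanner (a point): The point on the floor of the spanner pocket (4 mm above the bench) where the spanner origin belongs; axes as the tray's, and the spanner x axis must point along tray +x.
- pocket_scraper (a point): The point on the floor of the scraper pocket (4 mm above the bench) where the scraper origin belongs; axes as the tray's, and the scraper x axis must point along tray +x.
- pocket_tall (a point): The centre of the floor of the tall bottle's recess (4 mm above the bench), 8 mm deep, where the bottle's origin belongs; axes as the tray's. The recess is 49 mm along tray x and 35 along tray y.
- pocket_short (a point): The centre of the floor of the short bottle's recess (4 mm above the bench), 8 mm deep, where the bottle's origin belongs; axes as the tray's. The recess is 41 mm square.
Things that resemble listed ones, but are neither listed nor needed, are in the scene too. Leave any orange look-alike of the spanner alone. What is shaped like the caliper but green is not meant.

How it is judged (in metres and radians):
On the way, in this order (a step that is already met when the one before it is completed fails the run):
1. the tall bottle, upright and centred, holds the mixer's pad fully down (z of tall_bottle in the frame of pad_down below 0.002 m and horizontal distance between tall_bottle and pad_down below 0.018 m and angle between tall_bottle's own z axis and vertical below 0.15 rad and contact force between tall_bottle and pad above 4 N), for 2.5 s.
2. the short bottle, upright and centred, holds the mixer's pad fully down (z of short_bottle in the frame of pad_down below 0.002 m and horizontal distance between short_bottle and pad_down below 0.018 m and angle between short_bottle's own z axis and vertical below 0.15 rad and contact force between short_bottle and pad above 4 N), for 2.5 s.
At the end, for the whole second after the job is handed in: Every instrument and bottle that is present lies or stands at rest on the floor of its own pocket: within 6 mm sideways and 2.5 mm in height of its place, flat or upright within 0.06 rad, instruments aligned within 0.15 rad (horizontal distance between caliper and pocket_caliper below 0.006 m and z of caliper in the frame of pocket_caliper between -0.003 and 0.0025 m and angle between each of caliper, pliers, spanner, scraper, tall_bottle, short_bottle's own z axis and vertical below 0.06 rad and angle between the x axis of caliper and the x axis of pocket_caliper, either way round below 0.15 rad and linear speed of each of caliper, pliers, spanner, scraper, tall_bottle, short_bottle below 0.02 m/s and horizontal distance between pliers and pocket_pliers below 0.006 m and z of pliers in the frame of pocket_pliers between -0.003 and 0.0025 m and angle between the x axis of pliers and the x axis of pocket_pliers, either way round below 0.15 rad and horizontal distance between spanner and pocket_spanner below 0.006 m and z of spanner in the frame of pocket_spanner between -0.003 and 0.0025 m and angle between the x axis of spanner and the x axis of pocket_spanner, either way round below 0.15 rad and horizontal distance between scraper and pocket_scraper below 0.006 m and z of scraper in the frame of pocket_scraper between -0.003 and 0.0025 m and angle between the x axis of scraper and the x axis of pocket_scraper, either way round below 0.15 rad and horizontal distance between tall_bottle and pocket_tall below 0.006 m and z of tall_bottle in the frame of pocket_tall between -0.003 and 0.0025 m and horizontal distance between short_bottle and pocket_short below 0.006 m and z of short_bottle in the frame of pocket_short between -0.003 and 0.0025 m); the robot touches nothing.
It fails at once if the tube rack is shoved more than 3 cm (distance of tube_rack from where it was at the start of the episode above 0.03 m).
It fails at once if the glove box is shoved more than 3 cm (distance of glove_box from where it was at the start of the episode above 0.03 m).
It fails at once if the steel bowl is shoved more than 3 cm (distance of steel_bowl from where it was at the start of the episode above 0.03 m).
Of caliper, pliers, spanner, scraper only 2 to 4 are there at a start; the rules pass over those that are not, and their reading is None.
At some moment in a run one of caliper, pliers, spanner, scraper may be knocked a few centimetres aside while the robot is not near it.
It also fails if it takes over 210 s, if anything falls off the work surface, if the arm or the gripper's body presses on something with over 40 N, if the wrist force passes 120 N, or if a joint passes its speed limit or range.

## Working session

There is one attempt and no reset: what is moved stays moved. The work goes in short steps, Python scripts to look and compute and a tool call to move; the robot and the scene stay as the last step left them, time stands still between calls to the robot, and variables do not carry over. Pictures are saved under pics/ and viewed, about 12 in all and at most 16, crops included, and the job is handed in when it is done.

Besides the shell and the picture viewer there is one more tool, called as name(argument=value, ...) on one line, values as JSON. move_arm: Moves the arm, as the interface text tells. Its arguments: {"type":"object","properties":{"motion":{"type":"array"}},"required":["motion"]}

```bash
mkdir -p pics; cat > h.py <<'E'
import numpy as np, cv2, json
from workcell import *
def P(pic):
    return np.array(pic["mtx"]),np.array(pic["camera_from_world"])
def ray(pic,u,v,z):
    K,T=P(pic); d=np.linalg.inv(K)@np.array([u,v,1.]); d=np.array([d[0],-d[1],-d[2]])
    R,t=T[:3,:3],T[:3,3]; c=-R.T@t; w=R.T@d
    return c+w*(z-c[2])/w[2]
def proj(pic,X):
    K,T=P(pic); X=np.atleast_2d(X); c=X@T[:3,:3].T+T[:3,3]; c=c*[1,-1,-1]; p=c@K.T
    return p[:,:2]/p[:,2:]
def save(pic,name,box=None,s=1):
    im=pic["color"][:,:,::-1]
    if box: im=im[box[1]:box[3],box[0]:box[2]]
    im=cv2.resize(im,None,fx=s,fy=s,interpolation=cv2.INTER_CUBIC); cv2.imwrite("pics/"+name,im)
E
python3 - <<'E'
from h import *
o=get_obs(); print({k:np.round(v,3).tolist() for k,v in o.items()}, tcp_to_grasp)
for n in("top","scene"):
    p=get_image(n); save(p,n+"1.png",s=1.42); K,T=P(p); print(n,K.round(1).tolist(),[k for k in p], (-T[:3,:3].T@T[:3,3]).round())
    for l in "tray caliper pliers spanner scraper tall_bottle short_bottle mixer tube_rack glove_box steel_bowl".split():
        print(l,[(np.round(r["bbox"]).astype(int).tolist(),round(r["p"],2)) for r in recognise(p,l)][:3],[(np.round(r["location"][::-1],1).tolist(),round(r["p"],2)) for r in mark_of(p,l)][:3])
    for l in "pad_down pocket_caliper pocket_pliers pocket_spanner pocket_scraper pocket_tall pocket_short".split():
        print(l,[(np.round(r["location"][::-1],1).tolist(),round(r["p"],2)) for r in mark_of(p,l)][:2])
print(get_obs()["t"])
E
```

```text
{'t': 0.0, 'qpos': [-1.139, 0.424, 1.631, 0.0, 1.089, -0.019], 'qvel': [0.001, -0.0, 0.001, 0.001, -0.001, 0.0], 'joint_torque': [0.002, -54.462, -27.367, 0.064, 0.023, -0.0], 'ee_pos': [272.083, -562.054, 221.914], 'orientation': [-2.661, 1.668, 0.002], 'ft_force': [-0.658, 0.693, 0.201], 'moment': [0.006, -0.001, 0.006], 'width': 88.123} 18.700000000000003
top [[469.7, 0.0, 279.2], [0.0, 469.7, 207.3], [0.0, 0.0, 1.0]] ['color', 'mtx', 'camera_from_world', 'shot'] [ 319.  -76. 1356.]
tray [] [([154.9, 218.6], 0.61)]
caliper [([382, 313, 39, 34], 0.65), ([207, 112, 46, 32], 0.64), ([374, 235, 21, 39], 0.6)] [([373.0, 239.2], 0.78), ([383.4, 309.2], 0.69)]
pliers [([266, 230, 15, 41], 0.64)] [([263.0, 227.1], 0.64), ([123.6, 201.9], 0.24)]
spanner [([316, 277, 36, 14], 0.67), ([318, 221, 25, 44], 0.54)] [([309.7, 273.2], 0.89), ([322.6, 220.6], 0.68), ([371.1, 237.9], 0.59)]
scraper [([157, 221, 117, 120], 0.19)] [([290.3, 181.8], 0.63), ([248.8, 158.8], 0.49)]
tall_bottle [([300, 152, 9, 22], 0.54)] [([155.0, 237.3], 0.66)]
short_bottle [([292, 184, 17, 10], 0.74), ([157, 218, 119, 
[... 1543 characters left out ...]
, ([235.8, 247.5], 0.61)]
mixer [([332, 221, 50, 54], 0.83)] [([329.6, 224.1], 0.66)]
tube_rack [([397, 213, 34, 53], 0.97), ([326, 152, 76, 50], 0.44)] [([394.0, 220.7], 0.92), ([332.4, 224.5], 0.71), ([236.8, 244.9], 0.52)]
glove_box [([183, 371, 96, 96], 0.84)] []
steel_bowl [([330, 308, 33, 29], 0.83)] [([328.2, 313.3], 0.83), ([235.8, 246.0], 0.25)]
pad_down [([331.3, 209.9], 0.89), ([351.0, 137.5], 0.67)]
pocket_caliper [([312.0, 165.9], 0.64), ([326.2, 149.5], 0.34)]
pocket_pliers [([309.6, 155.1], 0.58)]
pocket_spanner [([312.3, 142.8], 0.72)]
pocket_scraper [([313.1, 129.4], 0.83), ([190.6, 374.8], 0.57)]
pocket_tall [([352.0, 161.8], 0.78)]
pocket_short [([347.8, 140.9], 0.65)]
3.0
```

View pics/top1.png

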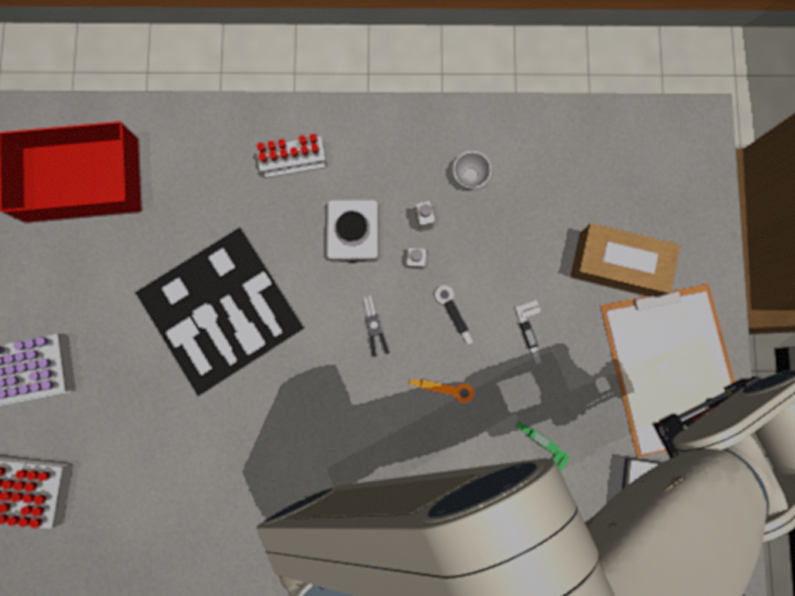

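View pics/scene1.png

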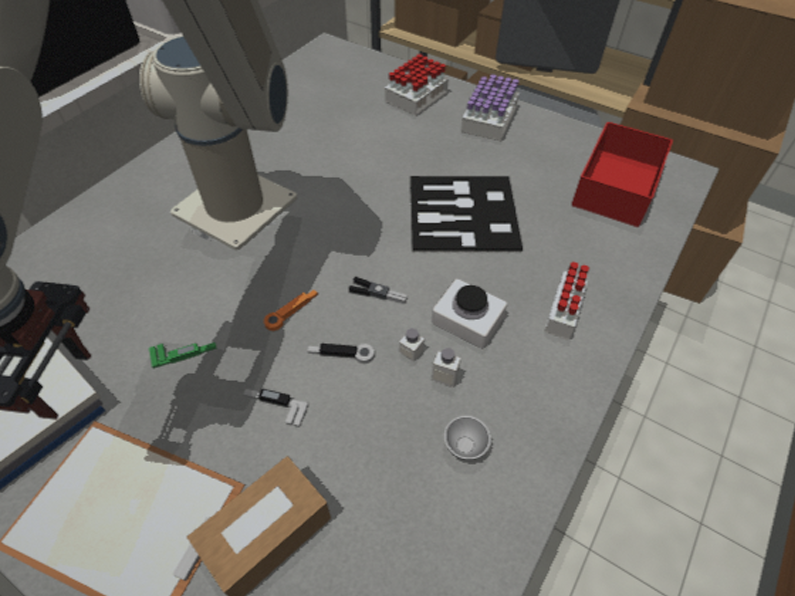

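```bash
python3 - <<'E'
from h import *
p=get_image("top"); save(p,"topc.png",(225,120,395,270),4.7)
np.savez("top0.npz",**p)
q=get_image("scene"); np.savez("scene0.npz",**q)
a=(p["color"][90:285,90:215][:,:,::-1]); b=q["color"][115:190,280:375][:,:,::-1]
a=cv2.resize(a,None,fx=3.05,fy=3.05,interpolation=cv2.INTER_CUBIC); b=cv2.resize(b,(400,320),interpolation=cv2.INTER_CUBIC)
c=np.zeros((595,790,3),np.uint8); c[:a.shape[0],:a.shape[1]]=a[:595]; c[:320,385:785]=b; cv2.imwrite("pics/tray.png",c)
for n,u,v,z in (("caliper",372,238,9),("pliers",263,228,9),("spanner",321,220,9),("tall",300,149,88),("short",293,181,64),("mixer",248,160,76),("tray",155,220,12),("orange",310,274,6),("green",383,311,6),("rack",206,109,88),("bowl",332,119,40),("glove",442,182,80)): print(n,ray(p,u,v,z).round())
print(get_obs()["t"])
E
```

```text
caliper [ 421. -349.    9.]
pliers [449. -36.   9.]
spanner [ 473. -203.    9.]
tall [ 662. -139.   88.]
short [ 576. -120.   64.]
mixer [633.   6.  76.]
tray [470. 275.  12.]
orange [ 318. -170.    6.]
green [ 216. -376.    6.]
rack [776. 125.  88.]
bowl [ 765. -234.   40.]
glove [ 572. -532.   80.]
3.1
```

View pics/topc.png

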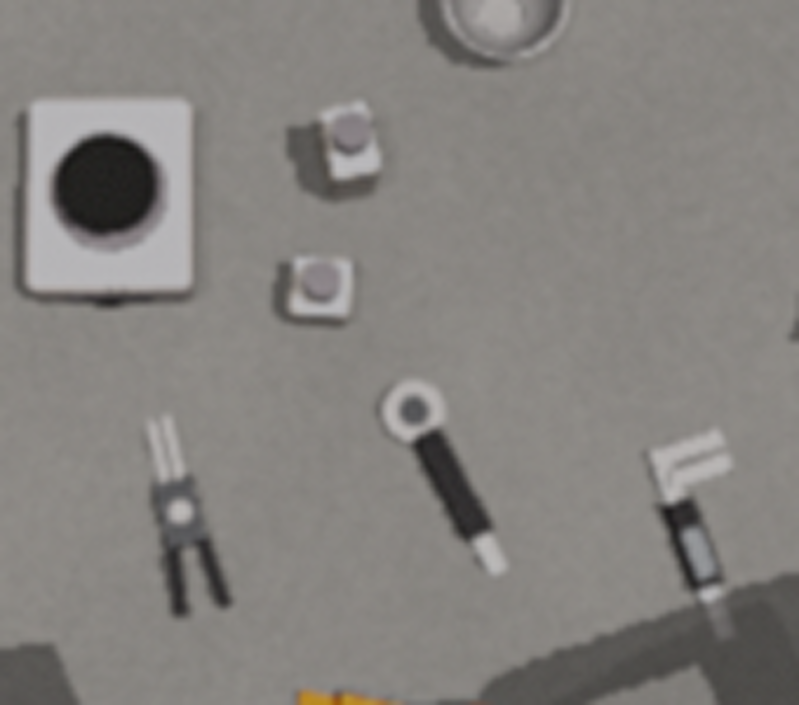

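View pics/tray.png

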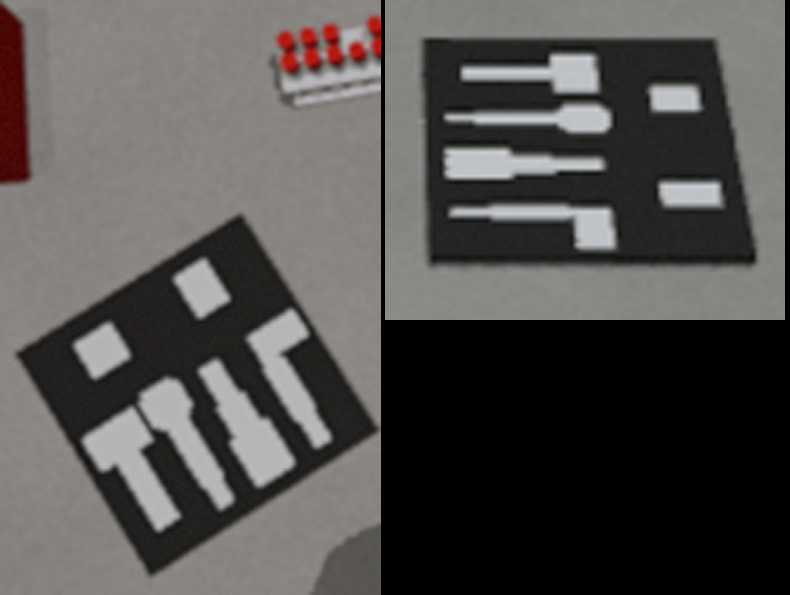

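```bash
cat > fit.py <<'E'
from h import *
from scipy.optimize import minimize
S=6
def box(x0,x1,y0,y1): return np.array([[x0,y0],[x1,y0],[x1,y1],[x0,y1]],float)
def cyl(x,y,r): a=np.linspace(0,2*np.pi,24,endpoint=False); return np.c_[x+r*np.cos(a),y+r*np.sin(a)]
M=dict(
 caliper=[(box(-60,62,-6,6),0,6),(box(36,47,-40,-6),0,8),(box(51,62,-40,-6),0,8),(box(-28,28,-9,9),0,18)],
 pliers=[(np.array([[-18,3],[-18,12],[-62,18.5],[-62,10]],float),0,14),(np.array([[-18,-3],[-18,-12],[-62,-18.5],[-62,-10]],float),0,14),(box(20,60,2,8),0,12),(box(20,60,-8,-2),0,12),(box(-20,20,-12,12),0,18),(cyl(0,0,6),18,18.5)],
 spanner=[(box(-60,-36,-6,6),0,8),(cyl(51,0,19),0,12),(cyl(51,0,9),12,12.1),(box(-36,36,-9,9),0,18)],
 tall=[(box(-22,22,-15,15),0,66),(cyl(0,0,12),66,88)],
 short=[(box(-18,18,-18,18),0,42),(cyl(0,0,12),42,64)],
 mixer=[(box(-60,60,-50,50),0,50),(cyl(0,0,31),54,76)])
o=2.5
PK=dict(caliper=[box(-62.5,64.5,-8.5,8.5),box(-30.5,30.5,-11.5,11.5),box(33.5,64.5,-42.5,8.5)],
 pliers=[box(-64.5,-17.5,-21,21),box(-22.5,22.5,-14.5,14.5),box(17.5,62.5,-10.5,10.5)],
 spanner=[box(-62.5,0,-8.5,8.5),box(-38.5,38.5,-11.5,11.5),cyl(51,0,21.5)],
 tall=[box(-24.5,24.5,-17.5,17.5)],short=[box(-20.5,20.5,-20.5,20.5)])
def tf(poly,p,dz=0):
    c,s=np.cos(p[2]),np.sin(p[2]); return poly@np.array([[c,s],[-s,c]])+p[:2]
def px(pic,poly,z,off):
    P3=np.c_[poly,np.full(len(poly),z)]
    return ((proj(pic,P3)+0.5-off)*S-0.5)
def fill(m,pts,v,hull=False):
    if hull: pts=cv2.convexHull(pts.astype(np.float32))
    cv2.fillPoly(m,[np.round(pts*16).astype(np.int32).reshape(-1,1,2)],v,shift=4)
def labels(pic,name,p,roi,sun,z0=0):
    off=np.array(roi[:2]); W,H=roi[2]-roi[0],roi[3]-roi[1]
    m=np.zeros((H*S,W*S),np.uint8); n=1
    if sun is not None:
        for poly,a,b in M[name]:
            q=tf(poly,p); fill(m,np.r_[px(pic,q+np.array(sun)*a,0,off),px(pic,q+np.array(sun)*b,0,off)],1,True)
    for poly,a,b in M[name]:
        q=tf(poly,p); fill(m,np.r_[px(pic,q,z0+a,off),px(pic,q,z0+b,off)],n+1,True); fill(m,px(pic,q,z0+b,off),n+2); n+=2
    return m,n+1
def tray_labels(pic,p,roi,pk=None):
    off=np.array(roi[:2]); W,H=roi[2]-roi[0],roi[3]-roi[1]
    m=np.zeros((H*S,W*S),np.uint8); q=tf(box(-125,125,-125,125),p)
    fill(m,np.r_[px(pic,q,0,off),px(pic,q,12,off)],1,True); fill(m,px(pic,q,12,off),2)
    if pk is None: return m,3
    for name,(dx,dy) in pk.items():
        a=np.zeros_like(m); b=np.zeros_like(m)
        for poly in PK[name]:
            q=tf(poly+[dx,dy],p); fill(a,px(pic,q,12,off),1); fill(b,px(pic,q,4,off),1)
        m[(a&b)>0]=3; m[(a>0)&(b==0)]=4
    return m,5
def resid(pic,roi,m,n):
    W,H=roi[2]-roi[0],roi[3]-roi[1]
    I=pic["color"][roi[1]:roi[3],roi[0]:roi[2]].astype(float).mean(2).ravel()
    A=np.stack([cv2.resize((m==k).astype(np.float32),(W,H),interpolation=cv2.INTER_AREA).ravel() for k in range(n)],1)
    A=A[:,A.sum(0)>0.5]
    x=np.linalg.lstsq(np.r_[A,0.05*np.eye(A.shape[1])],np.r_[I,0*A[0]+0.05*90],rcond=None)[0]
    return np.mean((A@x-I)**2)
def roi_of(pic,name,p,z0=0,mg=6):
    pts=np.concatenate([np.concatenate([proj(pic,np.c_[tf(q,p),np.full(len(q),z0+z)]) for z in(a,b)]) for q,a,b in M[name]])
    lo=np.floor(pts.min(0)-mg).astype(int);hi=np.ceil(pts.max(0)+mg).astype(int)
    return [max(lo[0],0),max(lo[1],0),min(hi[0],560),min(hi[1],420)]
def fit(pics,name,p0,sun=None,z0=0,fsun=False):
    rois=[roi_of(c,name,p0,z0) for c in pics]
    def cost(v):
        s=v[3:5]/50 if fsun else sun
        return sum(resid(c,r,*labels(c,name,[v[0],v[1],v[2]/100],r,s,z0)) for c,r in zip(pics,rois))
    v0=np.array([p0[0],p0[1],p0[2]*100]+([sun[0]*50,sun[1]*50] if fsun else []),float)
    best=None
    for st in (8,4,2):
        sx=np.vstack([v0]+[v0+st*e for e in np.eye(len(v0))])
        r=minimize(cost,v0,method="Nelder-Mead",options=dict(initial_simplex=sx,xatol=.05,fatol=.01,maxiter=250)); v0=r.x
    out=np.r_[v0[:2],v0[2]/100,v0[3:]/50]
    return out,r.fun
E
cat > run1.py <<'E'
from fit import *
ld=lambda f:{k:v for k,v in np.load(f).items()}
T,C=ld("top0.npz"),ld("scene0.npz")
r,f=fit([T],"tall",[662,-139,.2],(0.1,.7),fsun=True); sun=r[3:]; print("tall sun",r.round(3),f)
I=dict(tall=[662,-139,.2],short=[576,-120,0.05],mixer=[633,6,0],pliers=[449,-36,.2],spanner=[473,-203,.48],caliper=[421,-349,.34])
for n,p in I.items():
    for nm,pc in (("T",[T]),("C",[C]),("TC",[T,C])):
        r,f=fit(pc,n,p,sun); print(n,nm,r.round(2),round(f,1))
def ftray(pics):
    v=np.array([470,275,53.6]); rs=[[95,150,220,290] if c is T else [280,110,380,195] for c in pics]
    pk0=dict(caliper=(-40,-75),pliers=(-40,-25),spanner=(-40,20),tall=(90,-60),short=(90,40))
    # initial pockets from top-image marks
    px0=dict(caliper=(184.5,219.4),pliers=(172.8,229.0),spanner=(153.2,238.2),tall=(157.2,182.1),short=(123.5,202.7))
    for k,(a,b) in px0.items():
        w=ray(T,a,b,4)[:2]-v[:2]; c,s=np.cos(.536),np.sin(.536); pk0[k]=(c*w[0]+s*w[1],-s*w[0]+c*w[1])
    names=list(pk0); x=np.r_[v,np.ravel([pk0[k] for k in names])]
    def cost(x):
        pk={k:x[3+2*i:5+2*i] for i,k in enumerate(names)}
        return sum(resid(c,r,*tray_labels(c,[x[0],x[1],x[2]/100],r,pk)) for c,r in zip(pics,rs))
    for st in (5,3,2,1,.5):
        for blk in [[0,1,2]]+[[3+2*i,4+2*i] for i in range(5)]:
            def g(y):
                z=x.copy(); z[blk]=y; return cost(z)
            y0=x[blk]; r=minimize(g,y0,method="Nelder-Mead",options=dict(initial_simplex=np.vstack([y0]+[y0+st*e for e in np.eye(len(y0))]),xatol=.05,fatol=.01,maxiter=80)); x[blk]=r.x
    print("tray",x[:3].round(2),round(r.fun,1)); 
    for i,k in enumerate(names):
        d=x[3+2*i:5+2*i]; print("  pocket",k,d.round(1),tf(d[None],[x[0],x[1],x[2]/100])[0].round(1))
for pc in ([T],[C],[T,C]): ftray(pc)
E
time timeout 500 python3 run1.py
```

```text
tall sun [ 6.67649e+02 -1.37462e+02  1.65000e-01  8.10000e-02  7.17000e-01] 94.26669257126164
tall T [ 6.6749e+02 -1.3713e+02  1.9000e-01] 93.3
tall C [ 6.6459e+02 -1.3725e+02  1.8000e-01] 210.8
tall TC [ 6.6513e+02 -1.3712e+02  1.9000e-01] 344.2
short T [ 5.8255e+02 -1.2067e+02 -6.0000e-02] 99.7
short C [ 5.7981e+02 -1.1959e+02  5.0000e-02] 149.2
short TC [ 5.8122e+02 -1.2063e+02 -4.0000e-02] 280.4
mixer T [6.3646e+02 8.3700e+00 1.0000e-02] 140.7
mixer C [636.37   4.96   0.  ] 203.2
mixer TC [636.34   7.28   0.  ] 404.4
pliers T [ 4.4738e+02 -3.5310e+01  2.3000e-01] 58.8
pliers C [ 4.4414e+02 -3.6000e+01  2.4000e-01] 45.5
pliers TC [ 4.457e+02 -3.562e+01  2.400e-01] 134.5
spanner T [ 465.   -202.18    0.48] 33.8
spanner C [ 461.97 -202.6     0.48] 56.1
spanner TC [ 462.82 -202.19    0.48] 129.0
caliper T [ 4.2912e+02 -3.4909e+02  3.3000e-01] 640.2
caliper C [ 4.2481e+02 -3.4839e+02  3.4000e-01] 642.1
caliper TC [ 4.2606e+02 -3.4846e+02  3.3000e-01] 1339.7
tray [475.16 277.98  57.83] 648.5
  pocket caliper [-43.8 -75.5] [479.7 190.8]
  pocket pliers [-43.5 -22.7] [451.1 235.2]
  pocket spanner [-43.3  30.3] [422.4 279.7]
  pocket tall [ 83.8 -54.9] [575.4 277.8]
  pocket short [83.5 54.9] [515.1 369.6]
tray [472.68 278.32  57.6 ] 447.7
  pocket caliper [-42.9 -76.7] [478.4 190.6]
  pocket pliers [-42.4 -23.5] [449.9 235.5]
  pocket spanner [-42.2  29.2] [421.4 279.8]
  pocket tall [ 84.4 -56.5] [574.3 276.9]
  pocket short [83.8 54.5] [513.3 369.6]
tray [474.15 278.32  57.81] 1115.7
  pocket caliper [-43.8 -76. ] [479.  190.7]
  pocket pliers [-43.1 -22.7] [450.5 235.7]
  pocket spanner [-44.1  29.8] [420.9 279.2]
  pocket tall [ 83.8 -55.8] [574.8 277.3]
  pocket short [83.7 54.2] [514.6 369.4]
real	1m33.266s
user	2m0.412s
sys	0m0.316s
```

Candidates in the top picture (raw px):
- Spanners: the black/steel one at (321,220) is wanted; the orange one at (310,274) is left alone.
- Calipers: the black/steel one at (372,238) is wanted; the green one at (383,311) is left alone.
- Pliers at (263,228).
- Bottles: tall at (300,149) and short at (293,181).

There is no scraper. The close crop confirms these choices.

move_arm(motion=[[26, 28, 0, 0, 0, -0.05, 87], [52, 57, 0, 0, 0, -0.1, 87], [79, 85, 0, 0, 0, -0.15, 87], [105, 114, 0, 0, 0, -0.2, 87], [131, 142, 0, 0, 0, -0.26, 87]])

```text
t: 3.52
ee_pos: [404.2, -419.1, 222.8]
orientation: [-2.42, 2.003, -0.0]
ft_force: [1.1, -0.5, 0.7]
width: 87.1
```

move_arm(motion=[[26, 28, 0, 0, 0, 0, 87], [52, 57, 0, 0, 0, 0, 87], [79, 85, 0, 0, 0, 0, 87], [105, 114, 0, 0, 0, 0, 87], [131, 142, 0, 0, 0, 0, 87]])

```text
t: 3.93
ee_pos: [535.5, -276.9, 222.9]
orientation: [-2.423, 2.0, -0.001]
ft_force: [0.7, -1.1, -0.2]
width: 87.2
```

move_arm(motion=[[26, 28, 0, 0, 0, 0, 87], [52, 57, 0, 0, 0, 0, 87], [79, 85, 0, 0, 0, 0, 87], [105, 114, 0, 0, 0, 0, 87], [131, 142, 0, 0, 0, 0, 87]])

```text
t: 4.35
ee_pos: [666.4, -134.7, 222.7]
orientation: [-2.423, 1.999, -0.0]
ft_force: [0.5, -0.8, 0.3]
width: 87.2
```

move_arm(motion=[[0, -1, -40, 0, 0, 0, 80], [0, -2, -80, 0, 0, 0, 80], [0, -2, -120, 0, 0, 0, 80], [0, -2, -155, 0, 0, 0, 80], [0, -2, -180, 0, 0, 0, 80]])

```text
t: 4.77
ee_pos: [663.6, -137.9, 39.0]
orientation: [2.422, -1.998, -0.005]
ft_force: [0.5, -0.3, 0.6]
width: 79.5
```

move_arm(motion=[[0, 0, -9, 0, 0, 0, 80], [0, 0, -17, 0, 0, 0, 60], [0, 0, -17, 0, 0, 0, 40], [0, 0, -17, 0, 0, 0, 20], [0, 0, -17, 0, 0, 0, 15]])

```text
t: 5.18
ee_pos: [666.8, -138.9, 27.7]
orientation: [-2.422, 1.999, -0.005]
ft_force: [0.6, -1.0, 0.9]
width: 57.0
```

move_arm(motion=[[0, 0, 0, 0, 0, 0, 15], [0, 0, 0, 0, 0, 0, 15], [0, 0, 0, 0, 0, 0, 15], [0, 0, 0, 0, 0, 0, 15], [0, 0, 0, 0, 0, 0, 15]])

```text
t: 5.6
ee_pos: [665.7, -138.5, 26.4]
orientation: [-2.423, 1.999, -0.001]
ft_force: [-0.6, 0.1, 4.3]
width: 29.9
```

move_arm(motion=[[0, 0, 15, 0, 0, 0, 15], [0, 0, 45, 0, 0, 0, 15], [0, 0, 80, 0, 0, 0, 15], [0, 0, 105, 0, 0, 0, 15], [0, 0, 105, 0, 0, 0, 15]])

```text
t: 6.02
ee_pos: [668.9, -139.4, 137.7]
orientation: [-2.42, 1.997, -0.014]
ft_force: [1.1, -0.2, -1.2]
width: 29.8
```

move_arm(motion=[[-5, 25, 0, 0, 0, 0, 15], [-12, 60, 0, 0, 0, 0, 15], [-20, 100, 0, 0, 0, 0, 15], [-27, 135, 0, 0, 0, 0, 15], [-29, 145, 0, 0, 0, 0, 15]])

```text
t: 6.43
ee_pos: [634.3, 10.6, 130.2]
orientation: [2.425, -1.996, -0.004]
ft_force: [0.3, -0.3, -1.1]
width: 29.9
```

```bash
python3 - <<'E'
from fit import *
o=get_obs(); print(o["t"],np.round(o["ee_pos"],1),np.round(o["ft_force"],1),o["width"])
T=get_image("top");C=get_image("scene")
a=cv2.resize(T["color"][100:220,190:330],None,fx=2.8,fy=2.8,interpolation=cv2.INTER_CUBIC);b=cv2.resize(C["color"][140:260,260:400],None,fx=2.8,fy=2.8,interpolation=cv2.INTER_CUBIC)
cv2.imwrite("pics/m1.png",np.hstack([a,b])[:,:,::-1])
E
```

```text
6.4333 [634.3  10.6 130.2] [ 0.3 -0.3 -1.1] 29.912087938766764
```

View pics/m1.png

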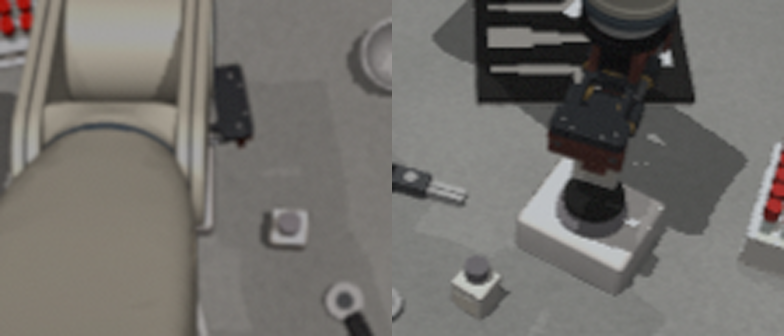

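move_arm(motion=[[0, 0, -10, 0, 0, 0, 15], [0, 0, -20, 0, 0, 0, 15], [0, 0, -28, 0, 0, 0, 15], [0, 0, -32, 0, 0, 0, 15], [0, 0, -35, 0, 0, 0, 15]])

```text
t: 6.95
ee_pos: [636.2, 4.9, 94.9]
orientation: [2.421, -2.0, -0.001]
ft_force: [-3.2, -3.4, 7.1]
width: 29.7
```

move_arm(motion=[[0, 0, -2, 0, 0, 0, 15], [0, 0, -3, 0, 0, 0, 15], [0, 0, -4, 0, 0, 0, 15], [0, 0, -4, 0, 0, 0, 15], [0, 0, -4, 0, 0, 0, 15]])

```text
t: 7.37
ee_pos: [636.2, 5.0, 92.1]
orientation: [2.421, -2.0, 0.0]
ft_force: [-2.8, -3.3, 7.6]
width: 30.2
```

move_arm(motion=[[0, 0, -1, 0, 0, 0, 15], [0, 0, -2, 0, 0, 0, 15], [0, 0, -2, 0, 0, 0, 15], [0, 0, -2, 0, 0, 0, 15], [0, 0, -2, 0, 0, 0, 15]])

```text
t: 7.78
ee_pos: [636.2, 5.0, 90.3]
orientation: [2.421, -2.0, 0.0]
ft_force: [-3.8, -3.1, 10.4]
width: 29.7
```

move_arm(motion=[[0, 0, -0.5, 0, 0, 0, 15], [0, 0, -1, 0, 0, 0, 15], [0, 0, -1, 0, 0, 0, 15], [0, 0, -1, 0, 0, 0, 15], [0, 0, -1, 0, 0, 0, 15]])

```text
t: 8.2
ee_pos: [636.3, 5.0, 90.3]
orientation: [2.421, -2.0, 0.0]
ft_force: [-6.4, -4.1, 17.0]
width: 29.6
```

move_arm(motion=[[0, 0, -0.5, 0, 0, 0, 15], [0, 0, -0.5, 0, 0, 0, 15], [0, 0, -0.5, 0, 0, 0, 15], [0, 0, -0.5, 0, 0, 0, 15], [0, 0, -0.5, 0, 0, 0, 15]])

```text
t: 8.62
ee_pos: [636.3, 5.0, 90.2]
orientation: [2.421, -2.0, 0.001]
ft_force: [-7.5, -2.9, 20.1]
width: 29.7
```

move_arm(motion=[[0, 0, 0, 0, 0, 0, 15], [0, 0, 0, 0, 0, 0, 15], [0, 0, 0, 0, 0, 0, 15], [0, 0, 0, 0, 0, 0, 15], [0, 0, 0, 0, 0, 0, 15]])

```text
t: 9.03
ee_pos: [636.3, 5.0, 90.2]
orientation: [2.421, -2.0, 0.001]
ft_force: [-7.4, -3.3, 20.4]
width: 29.8
```

move_arm(motion=[[0, 0, 0, 0, 0, 0, 15], [0, 0, 0, 0, 0, 0, 15], [0, 0, 0, 0, 0, 0, 15], [0, 0, 0, 0, 0, 0, 15], [0, 0, 0, 0, 0, 0, 15]])

```text
t: 9.45
ee_pos: [636.3, 5.0, 90.2]
orientation: [2.421, -2.0, 0.001]
ft_force: [-7.6, -3.1, 20.5]
width: 29.7
```

move_arm(motion=[[0, 0, 0, 0, 0, 0, 15], [0, 0, 0, 0, 0, 0, 15], [0, 0, 0, 0, 0, 0, 15], [0, 0, 0, 0, 0, 0, 15], [0, 0, 0, 0, 0, 0, 15]])

```text
t: 9.87
ee_pos: [636.3, 5.0, 90.2]
orientation: [2.421, -2.0, 0.001]
ft_force: [-7.7, -3.7, 20.2]
width: 29.8
```

move_arm(motion=[[0, 0, 0, 0, 0, 0, 15], [0, 0, 0, 0, 0, 0, 15], [0, 0, 0, 0, 0, 0, 15], [0, 0, 0, 0, 0, 0, 15], [0, 0, 0, 0, 0, 0, 15]])

```text
t: 10.28
ee_pos: [636.3, 4.9, 90.2]
orientation: [2.421, -2.0, 0.001]
ft_force: [-8.4, -2.8, 20.8]
width: 29.7
```

move_arm(motion=[[0, 0, 0, 0, 0, 0, 15], [0, 0, 0, 0, 0, 0, 15], [0, 0, 0, 0, 0, 0, 15], [0, 0, 0, 0, 0, 0, 15], [0, 0, 0, 0, 0, 0, 15]])

```text
t: 10.7
ee_pos: [636.3, 5.0, 90.2]
orientation: [2.421, -2.0, 0.001]
ft_force: [-8.4, -2.5, 20.6]
width: 29.7
```

move_arm(motion=[[0, 0, 0, 0, 0, 0, 15], [0, 0, 0, 0, 0, 0, 15], [0, 0, 0, 0, 0, 0, 15], [0, 0, 0, 0, 0, 0, 15], [0, 0, 0, 0, 0, 0, 15]])

```text
t: 11.12
ee_pos: [636.3, 5.0, 90.2]
orientation: [2.421, -2.0, 0.001]
ft_force: [-7.3, -3.0, 20.8]
width: 30.1
```

move_arm(motion=[[0, 0, 0, 0, 0, 0, 15], [0, 0, 0, 0, 0, 0, 15], [0, 0, 0, 0, 0, 0, 15], [0, 0, 0, 0, 0, 0, 15], [0, 0, 0, 0, 0, 0, 15]])

```text
t: 11.53
ee_pos: [636.3, 5.0, 90.2]
orientation: [2.421, -2.0, 0.001]
ft_force: [-7.4, -4.4, 19.7]
width: 29.7
```

```bash
python3 - <<'E'
from fit import *
C=get_image("scene")
b=cv2.resize(C["color"][150:250,280:380],None,fx=6,fy=6,interpolation=cv2.INTER_CUBIC)
cv2.imwrite("pics/m2.png",b[:,:,::-1])
E
```

```text
(no output)
```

View pics/m2.png

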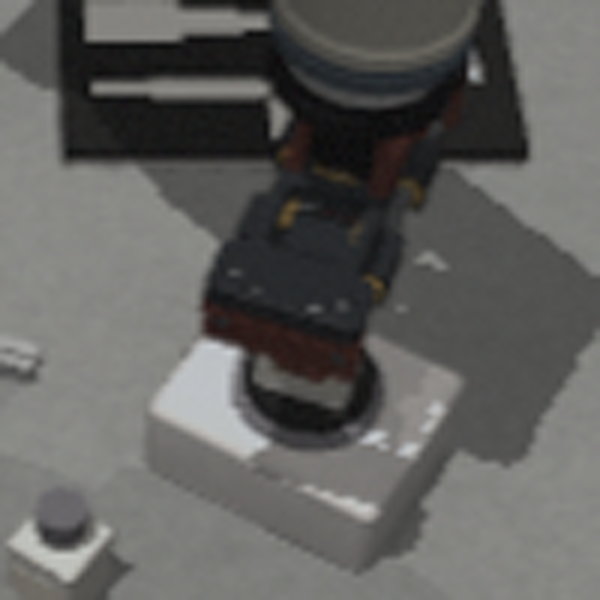

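move_arm(motion=[[0, 0, 8, 0, 0, 0, 15], [0, 0, 16, 0, 0, 0, 15], [0, 0, 30, 0, 0, 0, 15], [0, 0, 50, 0, 0, 0, 15], [0, 0, 55, 0, 0, 0, 15]])

```text
t: 12.0
ee_pos: [637.8, 6.2, 145.8]
orientation: [-2.421, 1.999, -0.004]
ft_force: [0.2, 0.4, -1.3]
width: 29.9
```

move_arm(motion=[[-5, 24, 0, 0, 0, 0.03, 15], [-12, 54, 0, 0, 0, 0.07, 15], [-19, 84, 0, 0, 0, 0.12, 15], [-26, 114, 0, 0, 0, 0.16, 15], [-31, 135, 0, 0, 0, 0.2, 15]])

```text
t: 12.42
ee_pos: [604.5, 143.5, 142.8]
orientation: [-2.613, 1.745, 0.001]
ft_force: [-0.7, 0.5, -1.3]
width: 30.2
```

move_arm(motion=[[-7, 30, 0, 0, 0, 0.04, 15], [-14, 60, 0, 0, 0, 0.08, 15], [-20, 90, 0, 0, 0, 0.12, 15], [-26, 116, 0, 0, 0, 0.16, 15], [-30, 136, 0, 0, 0, 0.187, 15]])

```text
t: 12.83
ee_pos: [574.5, 279.5, 142.8]
orientation: [2.764, -1.492, -0.001]
ft_force: [0.2, 0.0, -1.9]
width: 30.3
```

move_arm(motion=[[0, 0, -30, 0, 0, 0, 15], [0, 0, -60, 0, 0, 0, 15], [0, 0, -80, 0, 0, 0, 15], [0, 0, -95, 0, 0, 0, 15], [0, 0, -98, 0, 0, 0, 15]])

```text
t: 13.25
ee_pos: [573.2, 276.5, 41.7]
orientation: [2.758, -1.494, -0.005]
ft_force: [-1.1, 0.3, -1.0]
width: 29.9
```

move_arm(motion=[[0, 0, 0, 0, 0, 0, 15], [0, 0, 0, 0, 0, 0, 15]])

```text
t: 13.42
ee_pos: [575.8, 277.6, 45.6]
orientation: [-2.762, 1.497, -0.0]
ft_force: [0.1, 0.3, -0.6]
width: 30.1
```

```bash
python3 - <<'E'
from fit import *
C=get_image("scene");T=get_image("top")
b=cv2.resize(C["color"][95:195,275:385],(550,500),interpolation=cv2.INTER_CUBIC)
a=cv2.resize(T["color"][150:250,110:200],(250,278),interpolation=cv2.INTER_CUBIC)
c=np.zeros((500,800,3),np.uint8);c[:,:550]=b;c[:278,550:]=a
cv2.imwrite("pics/p1.png",c[:,:,::-1])
E
```

```text
(no output)
```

View pics/p1.png

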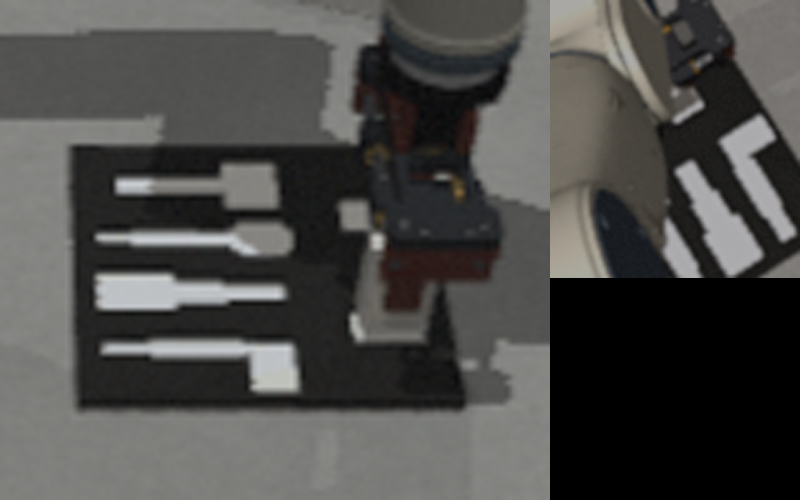

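move_arm(motion=[[-0.5, 0, -4, 0, 0, 0, 15], [-0.5, 0, -7, 0, 0, 0, 15], [-0.5, 0, -9, 0, 0, 0, 15], [-0.5, 0, -10, 0, 0, 0, 15], [-0.5, 0, -10, 0, 0, 0, 15]])

```text
t: 13.93
ee_pos: [574.6, 277.4, 34.9]
orientation: [2.762, -1.496, -0.0]
ft_force: [-0.6, 1.1, -1.1]
width: 29.7
```

```bash
python3 - <<'E'
from fit import *
C=get_image("scene")
o=get_obs();print(np.round(o["ee_pos"],1),np.round(o["ft_force"],1))
q=tf(np.array([[-22,-15],[22,-15]]),[575.4,277.5,.578])
print(proj(C,np.c_[q,[19.4]*2]), proj(C,np.c_[q,[9.4]*2]))
I=C["color"].astype(float).mean(2)
print(I[155:172,338:368].astype(int))
E
```

```text
[574.7 277.4  35. ] [-0.1 -0.7 -1.7]
[[346.82978722 160.80175269]
 [360.31777    160.83184759]] [[346.40311076 162.98695173]
 [359.80872842 163.01660364]]
[[ 35  34  36  37  35  34  33  59  81  93  98  97  84  52  31  30  30  31
   33  28  49  73  74  50  23  24  53  74  83  82]
 [ 35  34  36  37  33  33  31  59  80  96 100  99  83  51  28  28  31  30
   28  30  60  77  72  46  24  29  44  72  82  83]
 [ 35  37  34  36  36  30  31  69  85  94 101  99  75  35  34  30  31  30
   30  32  68  83  63  30  20  26  41  71  82  81]
 [ 36  36  36  34  33  31  43  73  86  93  99 101  76  38  33  34  36  35
   34  42  71  82  57  21  20  23  33  67  83  82]
 [ 35  37  35  36  36  34  32  77  95  96  99 100  82  58  52  53  52  54
   54  58  76  75  48  18  25  24  24  64  82  82]
 [ 36  36  36  36  32  32  31  81  99  96  97  99  94  87  85  85  84  84
   85  84  83  75  49  19  21  26  23  55  77  85]
 [ 36  37  36  35  34  33  32  78  99  94  88  95  96  90  84  84  84  83
   84  83  84  70  41  23  24  23  23  44  72  86]
 [ 34  36  36  35  35  34  34  52  86  96  93  91  92  86  80  80  79 
[... 480 characters left out ...]
 32  36  30  33  27  21
   31  30  21  21  29  35  31  33  31  34  51  81]
 [ 33  34  36  34  33  34  33  33  33  32  35  35  33  35  33  32  30  23
   23  21  26  23  20  24  20  24  24  24  58 111]
 [ 32  36  32  32  31  35  33  31  31  34  34  34  36  34  36  34  24  18
   23  24  24  22  24  22  23  20  19  22  39 103]
 [ 34  34  32  35  33  33  33  34  31  34  32  32  36  34  34  34  28  23
   21  23  22  23  19  25  27  19  23  22  22  66]
 [ 33  32  33  32  36  34  32  33  33  33  33  34  32  34  31  32  31  26
   19  24  21  25  22  22  23  22  19  23  20  52]
 [ 32  35  32  32  34  34  33  34  33  34  33  32  36  34  32  28  19  22
   20  25  23  23  21  22  22  16  26  24  22  38]]
```

move_arm(motion=[[0, 0, -2, 0, 0, 0, 15], [0, 0, -3, 0, 0, 0, 15], [0, 0, -4, 0, 0, 0, 15], [0, 0, -4.5, 0, 0, 0, 15], [0, 0, -4.5, 0, 0, 0, 15]])

```text
t: 14.4
ee_pos: [574.7, 277.4, 30.5]
orientation: [2.762, -1.496, -0.0]
ft_force: [-0.6, 0.0, -0.1]
width: 29.6
```

move_arm(motion=[[0, 0, 0, 0, 0, 0, 40], [0, 0, 0, 0, 0, 0, 50], [0, 0, 0, 0, 0, 0, 50], [0, 0, 15, 0, 0, 0, 50], [0, 0, 35, 0, 0, 0, 50]])

```text
t: 14.82
ee_pos: [573.6, 276.9, 65.2]
orientation: [2.76, -1.495, -0.003]
ft_force: [-0.2, -0.0, -0.4]
width: 49.8
```

move_arm(motion=[[0, 0, 25, 0, 0, 0, 60], [0, 0, 60, 0, 0, 0, 60], [0, 0, 95, 0, 0, 0, 60], [0, 0, 125, 0, 0, 0, 60], [0, -20, 125, 0, 0, 0.1, 60]])

```text
t: 15.23
ee_pos: [578.7, 261.3, 199.3]
orientation: [-2.825, 1.35, -0.013]
ft_force: [1.5, 1.1, -0.1]
width: 60.2
```

move_arm(motion=[[0, -38, 0, 0, 0, 0.1, 60], [0, -76, 0, 0, 0, 0.2, 60], [0, -114, 0, 0, 0, 0.3, 60], [0, -152, 0, 0, 0, 0.4, 60], [0, -190, 0, 0, 0, 0.5, 60]])

```text
t: 15.65
ee_pos: [574.7, 65.9, 192.2]
orientation: [-3.082, 0.605, -0.002]
ft_force: [-0.2, 0.5, 0.1]
width: 60.1
```

move_arm(motion=[[1, -38, 0, 0, 0, 0.1, 60], [2, -76, 0, 0, 0, 0.2, 60], [3, -114, 0, 0, 0, 0.3, 60], [5, -152, 0, 0, 0, 0.35, 60], [6, -188, 0, 0, 0, 0.353, 60]])

```text
t: 16.07
ee_pos: [580.8, -122.7, 192.2]
orientation: [3.141, -0.059, 0.002]
ft_force: [0.1, -0.4, 0.4]
width: 59.6
```

```bash
python3 - <<'E'
from fit import *
o=get_obs(); print(o["t"],np.round(o["ee_pos"],1),np.round(o["orientation"],3))
T=get_image("top");C=get_image("scene"); sun=(.081,.717)
b=cv2.resize(C["color"][95:195,275:385],(550,500),interpolation=cv2.INTER_CUBIC)
a=cv2.resize(T["color"][150:250,110:200],(250,278),interpolation=cv2.INTER_CUBIC)
c=np.zeros((500,800,3),np.uint8);c[:,:550]=b;c[:278,550:]=a
cv2.imwrite("pics/p2.png",c[:,:,::-1])
for nm,pc in (("T",[T]),("C",[C])): print(nm,"tall",fit(pc,"tall",[574.8,277.4,.578],None,4))
E
```

```text
16.0667 [ 580.8 -122.7  192.2] [ 3.141e+00 -5.900e-02  2.000e-03]
T tall (array([575.89092903, 276.78495185,   0.58479918]), np.float64(1207.1768736865997))
C tall (array([5.74354817e+02, 2.74574458e+02, 5.67047347e-01]), np.float64(1947.664099032851))
```

View pics/p2.png

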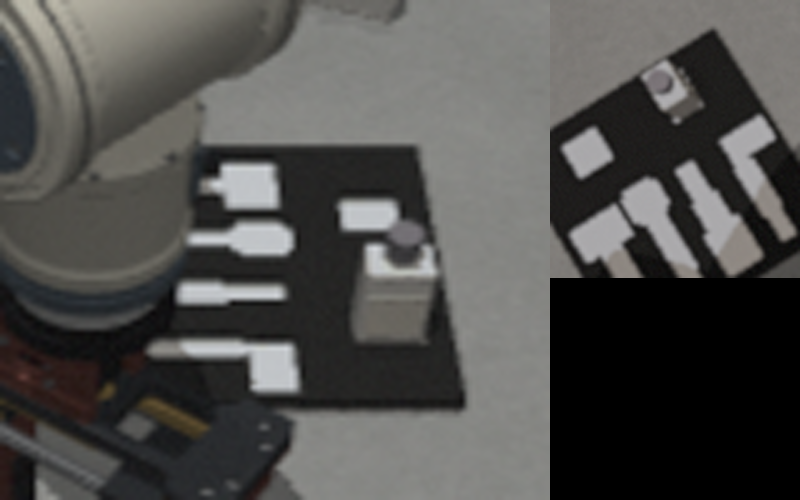

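move_arm(motion=[[0, 0, -40, 0, 0, 0, 66], [0, 0, -80, 0, 0, 0, 66], [0, 0, -120, 0, 0, 0, 66], [0, 0, -150, 0, 0, 0, 66], [0, 0, -168, 0, 0, 0, 66]])

```text
t: 16.58
ee_pos: [579.0, -119.3, 20.2]
orientation: [-3.14, 0.063, 0.006]
ft_force: [-0.7, -0.1, 0.0]
width: 66.0
```

move_arm(motion=[[0, 0, -6, 0, 0, 0, 66], [0, 0, -10.5, 0, 0, 0, 66], [0, 0, -10.5, 0, 0, 0, 50], [0, 0, -10.5, 0, 0, 0, 35], [0, 0, -10.5, 0, 0, 0, 20]])

```text
t: 17.0
ee_pos: [582.0, -120.6, 13.9]
orientation: [3.14, -0.063, 0.004]
ft_force: [-0.7, -0.3, -0.2]
width: 49.4
```

move_arm(motion=[[0, 0, 0, 0, 0, 0, 20], [0, 0, 0, 0, 0, 0, 20], [0, 0, 0, 0, 0, 0, 20], [0, 0, 0, 0, 0, 0, 20], [0, 0, 0, 0, 0, 0, 20]])

```text
t: 17.42
ee_pos: [581.5, -120.7, 13.3]
orientation: [3.141, -0.063, 0.002]
ft_force: [-0.8, 0.7, 7.0]
width: 35.6
```

move_arm(motion=[[0, 0, 15, 0, 0, 0, 20], [0, 0, 45, 0, 0, 0, 20], [0, 0, 80, 0, 0, 0, 20], [0, 0, 100, 0, 0, 0, 20], [0, 0, 100, 0, 0, 0, 20]])

```text
t: 17.83
ee_pos: [583.7, -121.2, 116.9]
orientation: [3.139, -0.063, 0.012]
ft_force: [1.2, -0.0, -0.3]
width: 35.8
```

move_arm(motion=[[10, 23, 0, 0, 0, 0, 20], [24, 55, 0, 0, 0, 0, 20], [40, 90, 0, 0, 0, 0, 20], [52, 118, 0, 0, 0, 0, 20], [55, 126, 0, 0, 0, 0, 20]])

```text
t: 18.25
ee_pos: [636.9, 9.1, 111.3]
orientation: [-3.14, 0.059, -0.001]
ft_force: [-0.3, 0.6, -2.0]
width: 36.0
```

move_arm(motion=[[0, 0, 0, 0, 0, 0, 20], [0, 0, -10, 0, 0, 0, 20], [0, 0, -20, 0, 0, 0, 20], [0, 0, -25, 0, 0, 0, 20], [0, 0, -28, 0, 0, 0, 20]])

```text
t: 18.67
ee_pos: [634.6, 4.1, 83.0]
orientation: [3.141, -0.065, -0.004]
ft_force: [-3.2, 1.0, 6.4]
width: 35.8
```

move_arm(motion=[[0, 0, -2, 0, 0, 0, 20], [0, 0, -4, 0, 0, 0, 20], [0, 0, -6, 0, 0, 0, 20], [0, 0, -6, 0, 0, 0, 20], [0, 0, -6, 0, 0, 0, 20]])

```text
t: 19.08
ee_pos: [634.7, 4.2, 78.4]
orientation: [3.141, -0.065, -0.003]
ft_force: [-6.4, 0.3, 8.8]
width: 35.7
```

move_arm(motion=[[0, 0, -1, 0, 0, 0, 20], [0, 0, -2, 0, 0, 0, 20], [0, 0, -3, 0, 0, 0, 20], [0, 0, -3, 0, 0, 0, 20], [0, 0, -3, 0, 0, 0, 20]])

```text
t: 19.5
ee_pos: [634.7, 4.2, 77.2]
orientation: [3.141, -0.065, -0.003]
ft_force: [-10.3, -2.5, 22.6]
width: 36.2
```

move_arm(motion=[[0, 0, -0.5, 0, 0, 0, 20], [0, 0, -0.5, 0, 0, 0, 20], [0, 0, -0.5, 0, 0, 0, 20]])

```text
t: 19.75
ee_pos: [634.7, 4.2, 77.1]
orientation: [3.141, -0.065, -0.003]
ft_force: [-10.9, -0.8, 25.8]
width: 35.8
```

At the stop with 25 N on it, so I'll hold for about 3.3 s.

move_arm(motion=[[0, 0, 0, 0, 0, 0, 20], [0, 0, 0, 0, 0, 0, 20], [0, 0, 0, 0, 0, 0, 20], [0, 0, 0, 0, 0, 0, 20], [0, 0, 0, 0, 0, 0, 20]])

```text
t: 20.17
ee_pos: [634.7, 4.1, 77.1]
orientation: [3.14, -0.065, -0.003]
ft_force: [-11.7, -1.4, 25.5]
width: 35.9
```

move_arm(motion=[[0, 0, 0, 0, 0, 0, 20], [0, 0, 0, 0, 0, 0, 20], [0, 0, 0, 0, 0, 0, 20], [0, 0, 0, 0, 0, 0, 20], [0, 0, 0, 0, 0, 0, 20]])

```text
t: 20.58
ee_pos: [634.8, 4.1, 77.1]
orientation: [3.14, -0.065, -0.003]
ft_force: [-11.5, -2.3, 26.6]
width: 36.1
```

move_arm(motion=[[0, 0, 0, 0, 0, 0, 20], [0, 0, 0, 0, 0, 0, 20], [0, 0, 0, 0, 0, 0, 20], [0, 0, 0, 0, 0, 0, 20], [0, 0, 0, 0, 0, 0, 20]])

```text
t: 21.0
ee_pos: [634.8, 4.1, 77.1]
orientation: [3.14, -0.065, -0.003]
ft_force: [-11.5, -2.0, 26.0]
width: 36.0
```

move_arm(motion=[[0, 0, 0, 0, 0, 0, 20], [0, 0, 0, 0, 0, 0, 20], [0, 0, 0, 0, 0, 0, 20], [0, 0, 0, 0, 0, 0, 20], [0, 0, 0, 0, 0, 0, 20]])

```text
t: 21.42
ee_pos: [634.7, 4.2, 77.1]
orientation: [3.141, -0.065, -0.003]
ft_force: [-10.7, -1.0, 26.2]
width: 35.8
```

move_arm(motion=[[0, 0, 0, 0, 0, 0, 20], [0, 0, 0, 0, 0, 0, 20], [0, 0, 0, 0, 0, 0, 20], [0, 0, 0, 0, 0, 0, 20], [0, 0, 0, 0, 0, 0, 20]])

```text
t: 21.83
ee_pos: [634.7, 4.1, 77.1]
orientation: [3.14, -0.065, -0.003]
ft_force: [-11.1, -1.6, 26.2]
width: 36.1
```

move_arm(motion=[[0, 0, 0, 0, 0, 0, 20], [0, 0, 0, 0, 0, 0, 20], [0, 0, 0, 0, 0, 0, 20], [0, 0, 0, 0, 0, 0, 20], [0, 0, 0, 0, 0, 0, 20]])

```text
t: 22.25
ee_pos: [634.7, 4.1, 77.1]
orientation: [3.141, -0.065, -0.003]
ft_force: [-10.6, -0.4, 26.0]
width: 35.7
```

move_arm(motion=[[0, 0, 0, 0, 0, 0, 20], [0, 0, 0, 0, 0, 0, 20], [0, 0, 0, 0, 0, 0, 20], [0, 0, 0, 0, 0, 0, 20], [0, 0, 0, 0, 0, 0, 20]])

```text
t: 22.67
ee_pos: [634.8, 4.1, 77.1]
orientation: [3.14, -0.065, -0.003]
ft_force: [-10.4, -1.5, 26.5]
width: 36.1
```

move_arm(motion=[[0, 0, 0, 0, 0, 0, 20], [0, 0, 0, 0, 0, 0, 20], [0, 0, 0, 0, 0, 0, 20], [0, 0, 0, 0, 0, 0, 20], [0, 0, 0, 0, 0, 0, 20]])

```text
t: 23.08
ee_pos: [634.7, 4.1, 77.1]
orientation: [3.14, -0.065, -0.003]
ft_force: [-11.2, -1.1, 25.3]
width: 35.5
```

move_arm(motion=[[0, 0, 8, 0, 0, 0, 20], [0, 0, 16, 0, 0, 0, 20], [0, 0, 30, 0, 0, 0, 20], [0, 0, 50, 0, 0, 0, 20], [0, 0, 75, 0, 0, 0, 20]])

```text
t: 23.5
ee_pos: [634.5, 4.8, 149.1]
orientation: [3.141, -0.064, -0.005]
ft_force: [0.5, 0.3, -0.8]
width: 36.0
```

move_arm(motion=[[-8, 24, 0, 0, 0, 0.05, 20], [-18, 55, 0, 0, 0, 0.1, 20], [-28, 85, 0, 0, 0, 0.15, 20], [-38, 115, 0, 0, 0, 0.2, 20], [-48, 145, 0, 0, 0, 0.25, 20]])

```text
t: 23.92
ee_pos: [587.2, 151.0, 149.9]
orientation: [3.124, 0.331, -0.0]
ft_force: [0.7, 0.4, -2.3]
width: 36.5
```

move_arm(motion=[[-12, 36, 0, 0, 0, 0.06, 20], [-24, 72, 0, 0, 0, 0.12, 20], [-36, 108, 0, 0, 0, 0.18, 20], [-46, 140, 0, 0, 0, 0.24, 20], [-56, 170, 0, 0, 0, 0.3, 20]])

```text
t: 24.33
ee_pos: [531.1, 321.8, 149.9]
orientation: [-3.039, -0.797, 0.0]
ft_force: [0.2, 0.2, -0.9]
width: 35.5
```

move_arm(motion=[[-10, 30, 0, 0, 0, 0.04, 20], [-16, 46, 0, 0, 0, 0.068, 20], [-17.6, 49, 0, 0, 0, 0.068, 20], [-17.6, 49, -30, 0, 0, 0.068, 20], [-17.6, 49, -60, 0, 0, 0.068, 20]])

```text
t: 24.75
ee_pos: [515.8, 370.1, 91.0]
orientation: [-3.01, -0.895, -0.007]
ft_force: [0.1, -0.9, -1.8]
width: 35.8
```

move_arm(motion=[[0, 0, -25, 0, 0, 0, 20], [0, 0, -45, 0, 0, 0, 20], [0, 0, -57, 0, 0, 0, 20], [0, 0, -57, 0, 0, 0, 20], [0, 0, -57, 0, 0, 0, 20]])

```text
t: 25.17
ee_pos: [514.5, 368.7, 32.6]
orientation: [3.011, 0.894, -0.001]
ft_force: [0.8, 0.0, -1.2]
width: 35.8
```

```bash
python3 - <<'E'
from fit import *
C=get_image("scene");T=get_image("top")
b=cv2.resize(C["color"][95:195,275:385],(550,500),interpolation=cv2.INTER_CUBIC)
a=cv2.resize(T["color"][150:250,90:180],(250,278),interpolation=cv2.INTER_CUBIC)
c=np.zeros((500,800,3),np.uint8);c[:,:550]=b;c[:278,550:]=a
cv2.imwrite("pics/p3.png",c[:,:,::-1])
E
```

```text
(no output)
```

View pics/p3.png

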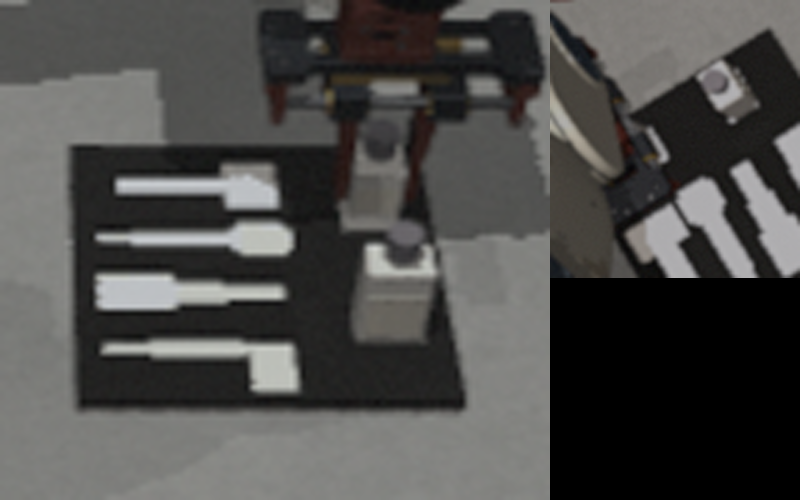

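move_arm(motion=[[0, 0, -4, 0, 0, 0, 20], [0, 0, -7, 0, 0, 0, 20], [0, 0, -9, 0, 0, 0, 20], [0, 0, -10, 0, 0, 0, 20], [0, 0, -10, 0, 0, 0, 20]])

```text
t: 25.68
ee_pos: [514.1, 369.4, 22.5]
orientation: [3.011, 0.895, -0.0]
ft_force: [0.7, 0.4, -1.2]
width: 36.0
```

move_arm(motion=[[0, 0, -2, 0, 0, 0, 20], [0, 0, -3, 0, 0, 0, 20], [0, 0, -4, 0, 0, 0, 20], [0, 0, -4, 0, 0, 0, 20], [0, 0, -4, 0, 0, 0, 20]])

```text
t: 26.1
ee_pos: [514.1, 369.4, 18.6]
orientation: [3.011, 0.895, -0.0]
ft_force: [0.7, 0.3, -0.9]
width: 35.8
```

move_arm(motion=[[0, 0, -1.2, 0, 0, 0, 20], [0, 0, -1.2, 0, 0, 0, 20], [0, 0, -1.2, 0, 0, 0, 45], [0, 0, -1.2, 0, 0, 0, 52], [0, 0, -1.2, 0, 0, 0, 52]])

```text
t: 26.52
ee_pos: [514.4, 369.6, 17.6]
orientation: [-3.011, -0.895, -0.001]
ft_force: [0.4, 0.4, 0.3]
width: 50.6
```

move_arm(motion=[[0, 0, 15, 0, 0, 0, 52], [0, 0, 40, 0, 0, 0, 52], [0, 0, 80, 0, 0, 0, 52], [0, 0, 120, 0, 0, 0, 52], [0, 0, 150, 0, 0, 0, 52]])

```text
t: 26.93
ee_pos: [514.9, 370.0, 171.8]
orientation: [-3.01, -0.895, -0.005]
ft_force: [0.5, 2.0, 0.4]
width: 51.8
```

```bash
cat > look.py <<'E'
from fit import *
import sys
o=get_obs(); print(o["t"],np.round(o["ee_pos"],1),np.round(o["orientation"],3))
T=get_image("top");C=get_image("scene"); sun=(.081,.717)
np.savez("topL.npz",**T);np.savez("sceneL.npz",**C)
I=dict(pliers=[446,-35.6,.23],spanner=[463.5,-202.3,.48],caliper=[427,-348.7,.34])
for n in sys.argv[1:]:
    for nm,pc in (("T",[T]),("C",[C])):
        r,f=fit(pc,n,I[n],sun); print(n,nm,r.round(2),round(f,1))
a=cv2.resize(T["color"][90:290,100:400],(795,530),interpolation=cv2.INTER_CUBIC)
cv2.imwrite("pics/look.png",a[:,:,::-1])
E
python3 look.py pliers spanner caliper
```

```text
26.9333 [514.9 370.  171.8] [-3.01  -0.895 -0.005]
pliers T [ 4.4704e+02 -3.5410e+01  2.3000e-01] 73.4
pliers C [ 4.4407e+02 -3.5930e+01  2.4000e-01] 59.8
spanner T [ 465.03 -202.16    0.48] 30.9
spanner C [ 461.95 -202.59    0.49] 53.3
caliper T [ 4.2915e+02 -3.4921e+02  3.3000e-01] 93.9
caliper C [ 4.2496e+02 -3.4856e+02  3.3000e-01] 100.4
```

View pics/look.png

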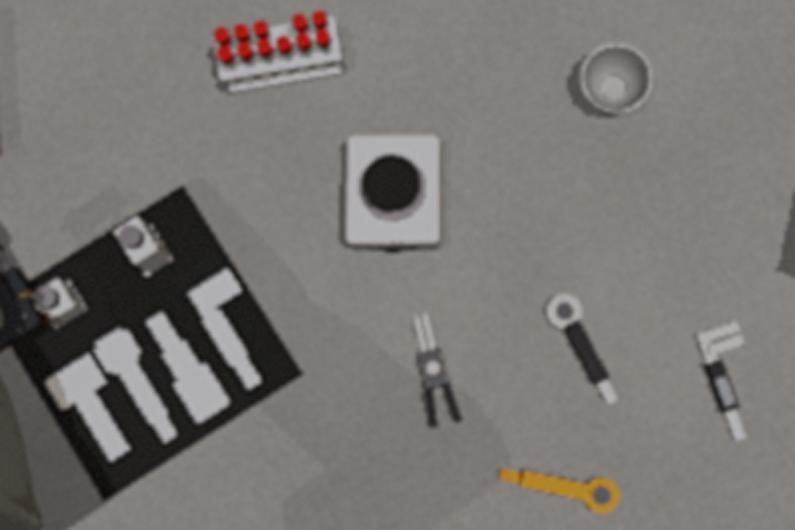

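move_arm(motion=[[-3, -38, 0, 0, 0, -0.11, 52], [-7, -76, 0, 0, 0, -0.22, 52], [-10, -114, 0, 0, 0, -0.33, 52], [-14, -152, 0, 0, 0, -0.44, 52], [-17, -190, 0, 0, 0, -0.55, 52]])

```text
t: 27.45
ee_pos: [496.1, 177.8, 167.4]
orientation: [3.141, 0.036, -0.001]
ft_force: [0.8, -0.9, -0.3]
width: 52.3
```

move_arm(motion=[[-3, -38, 0, 0, 0, -0.11, 52], [-7, -76, 0, 0, 0, -0.22, 52], [-10, -114, 0, 0, 0, -0.33, 52], [-14, -152, 0, 0, 0, -0.44, 52], [-17, -190, 0, 0, 0, -0.55, 52]])

```text
t: 27.87
ee_pos: [479.1, -12.2, 167.6]
orientation: [3.033, -0.819, -0.001]
ft_force: [-0.3, -0.3, 0.4]
width: 52.0
```

move_arm(motion=[[-3, -38, 0, 0, 0, -0.11, 52], [-7, -76, 0, 0, 0, -0.22, 52], [-10, -114, 0, 0, 0, -0.33, 52], [-14, -152, 0, 0, 0, -0.44, 52], [-16.7, -191.9, 0, 0, 0, -0.564, 52]])

```text
t: 28.28
ee_pos: [462.4, -203.9, 167.5]
orientation: [-2.685, 1.63, 0.001]
ft_force: [1.1, 0.3, 0.7]
width: 52.1
```

move_arm(motion=[[0, 0, -20, 0, 0, 0, 52], [0, 0, -60, 0, 0, 0, 52], [0, 0, -100, 0, 0, 0, 52], [0, 0, -130, 0, 0, 0, 52], [0, 0, -145, 0, 0, 0, 52]])

```text
t: 28.7
ee_pos: [461.0, -201.6, 19.2]
orientation: [2.689, -1.624, -0.008]
ft_force: [0.4, -0.4, 0.9]
width: 51.9
```

move_arm(motion=[[0, 0, -7, 0, 0, 0, 52], [0, 0, -12, 0, 0, 0, 50], [0, 0, -12.5, 0, 0, 0, 50], [0, 0, -12.5, 0, 0, 0, 30], [0, 0, -12.5, 0, 0, 0, 12]])

```text
t: 29.12
ee_pos: [464.4, -202.8, 11.1]
orientation: [-2.69, 1.623, -0.003]
ft_force: [-0.5, -0.6, 0.7]
width: 40.1
```

move_arm(motion=[[0, 0, 0, 0, 0, 0, 10], [0, 0, 0, 0, 0, 0, 10], [0, 0, 0, 0, 0, 0, 10], [0, 0, 0, 0, 0, 0, 10], [0, 0, 0, 0, 0, 0, 10]])

```text
t: 29.53
ee_pos: [463.8, -202.5, 10.5]
orientation: [-2.69, 1.623, -0.001]
ft_force: [-0.6, 0.2, 7.1]
width: 17.7
```

move_arm(motion=[[0, 0, 10, 0, 0, 0, 10], [0, 0, 30, 0, 0, 0, 10], [0, 0, 60, 0, 0, 0, 10], [0, 0, 90, 0, 0, 0, 10], [0, 0, 105, 0, 0, 0, 10]])

```text
t: 29.95
ee_pos: [464.5, -202.9, 118.3]
orientation: [-2.689, 1.623, -0.005]
ft_force: [1.2, 0.1, -0.4]
width: 17.7
```

move_arm(motion=[[-2, 20, 0, 0, 0, 0, 10], [-5, 54, 0, 0, 0, 0.01, 10], [-8, 90, 0, 0, 0, 0.02, 10], [-11, 125, 0, 0, 0, 0.03, 10], [-14, 160, 0, 0, 0, 0.04, 10]])

```text
t: 30.37
ee_pos: [449.0, -41.1, 115.6]
orientation: [-2.721, 1.57, -0.001]
ft_force: [0.7, 0.1, -0.9]
width: 17.5
```

move_arm(motion=[[-3, 36, 0, 0, 0, 0, 10], [-6, 72, 0, 0, 0, 0.01, 10], [-9, 108, 0, 0, 0, 0.02, 10], [-12, 144, 0, 0, 0, 0.03, 10], [-15, 178, 0, 0, 0, 0.04, 10]])

```text
t: 30.78
ee_pos: [434.0, 137.4, 115.6]
orientation: [-2.753, 1.513, -0.0]
ft_force: [-0.1, -0.3, -0.4]
width: 18.1
```

move_arm(motion=[[-3, 36, 0, 0, 0, 0, 10], [-6, 72, 0, 0, 0, 0.012, 10], [-9, 105, 0, 0, 0, 0.012, 10], [-12, 134, 0, 0, 0, 0.012, 10], [-12.8, 144.1, 0, 0, 0, 0.012, 10]])

```text
t: 31.2
ee_pos: [421.5, 283.1, 115.7]
orientation: [-2.762, 1.493, -0.001]
ft_force: [-0.3, -0.8, 0.3]
width: 17.4
```

move_arm(motion=[[0, 0, -20, 0, 0, 0, 10], [0, 0, -50, 0, 0, 0, 10], [0, 0, -75, 0, 0, 0, 10], [0, 0, -85, 0, 0, 0, 10], [0, 0, -87, 0, 0, 0, 10]])

```text
t: 31.62
ee_pos: [420.4, 278.3, 26.4]
orientation: [2.758, -1.497, -0.003]
ft_force: [0.2, -0.2, -0.3]
width: 17.4
```

move_arm(motion=[[0, 0, 0, 0, 0, 0, 10], [0, 0, 0, 0, 0, 0, 10]])

```text
t: 31.78
ee_pos: [422.4, 279.7, 29.0]
orientation: [-2.76, 1.498, -0.001]
ft_force: [0.1, 1.0, -0.6]
width: 17.5
```

```bash
cat > chk.py <<'E'
from fit import *
import sys
C=get_image("scene");T=get_image("top")
b=cv2.resize(C["color"][110:190,275:375],(600,480),interpolation=cv2.INTER_CUBIC)
a=cv2.resize(T["color"][185:275,120:200],(200,225),interpolation=cv2.INTER_CUBIC)
c=np.zeros((480,800,3),np.uint8);c[:,:600]=b;c[:225,600:]=a
cv2.imwrite("pics/%s.png"%sys.argv[1],c[:,:,::-1])
E
python3 chk.py s1
```

```text
(no output)
```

View pics/s1.png

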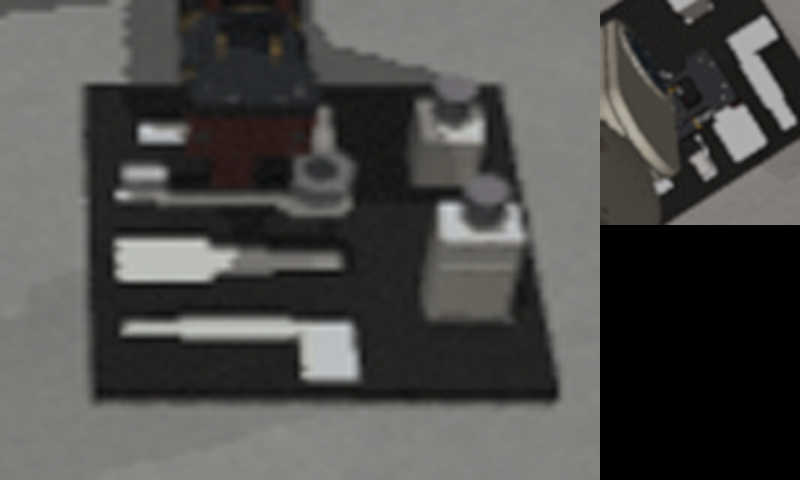

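move_arm(motion=[[0, 0, -4, 0, 0, 0, 10], [0, 0, -7, 0, 0, 0, 10], [0, 0, -8, 0, 0, 0, 10], [0, 0, -9, 0, 0, 0, 10], [0, 0, -9, 0, 0, 0, 10]])

```text
t: 32.3
ee_pos: [421.6, 279.6, 18.8]
orientation: [2.761, -1.498, -0.0]
ft_force: [-0.4, -0.4, -0.5]
width: 17.5
```

move_arm(motion=[[0, 0, -1, 0, 0, 0, 10], [0, 0, -2, 0, 0, 0, 10], [0, 0, -3, 0, 0, 0, 10], [0, 0, -4, 0, 0, 0, 10], [0, 0, -4, 0, 0, 0, 10]])

```text
t: 32.72
ee_pos: [421.6, 279.6, 14.7]
orientation: [2.761, -1.498, -0.0]
ft_force: [0.0, -0.1, -0.9]
width: 17.9
```

move_arm(motion=[[0, 0, -0.5, 0, 0, 0, 25], [0, 0, -0.5, 0, 0, 0, 32], [0, 0, -0.5, 0, 0, 0, 32], [0, 0, 10, 0, 0, 0, 32], [0, 0, 30, 0, 0, 0, 32]])

```text
t: 33.13
ee_pos: [420.4, 278.8, 44.2]
orientation: [2.759, -1.496, -0.003]
ft_force: [0.3, -0.4, 0.8]
width: 32.0
```

move_arm(motion=[[0, 0, 30, 0, 0, 0, 45], [0, 0, 65, 0, 0, 0, 52], [2, -20, 90, 0, 0, -0.04, 52], [5, -58, 95, 0, 0, -0.08, 52], [8, -97, 95, 0, 0, -0.12, 52]])

```text
t: 33.55
ee_pos: [431.4, 183.1, 143.2]
orientation: [-2.663, 1.657, -0.006]
ft_force: [0.6, -1.2, -0.3]
width: 52.0
```

move_arm(motion=[[3, -38, 0, 0, 0, -0.04, 52], [6, -76, 0, 0, 0, -0.08, 52], [9, -114, 0, 0, 0, -0.12, 52], [12, -152, 0, 0, 0, -0.16, 52], [14, -190, 0, 0, 0, -0.2, 52]])

```text
t: 33.97
ee_pos: [443.8, -9.1, 141.0]
orientation: [-2.485, 1.92, -0.002]
ft_force: [0.4, 1.2, -0.7]
width: 52.1
```

```bash
python3 look.py pliers caliper; python3 - <<'E'
import cv2,numpy as np
T=np.load("topL.npz")["color"];C=np.load("sceneL.npz")["color"]
b=cv2.resize(C[110:190,275:375],(500,400),interpolation=cv2.INTER_CUBIC)
a=cv2.resize(T[185:275,120:200],(300,337),interpolation=cv2.INTER_CUBIC)
c=np.zeros((400,800,3),np.uint8);c[:,:500]=b;c[:337,500:]=a
cv2.imwrite("pics/s2.png",c[:,:,::-1])
E
```

```text
33.9667 [443.8  -9.1 141. ] [-2.485e+00  1.920e+00 -2.000e-03]
pliers T [ 4.5844e+02 -7.4100e+00 -3.0000e-02] 716.8
pliers C [ 4.4464e+02 -3.4920e+01  2.6000e-01] 329.1
caliper T [ 4.2937e+02 -3.4959e+02  3.3000e-01] 92.4
caliper C [ 4.2535e+02 -3.4834e+02  3.3000e-01] 105.3
```

View pics/s2.png

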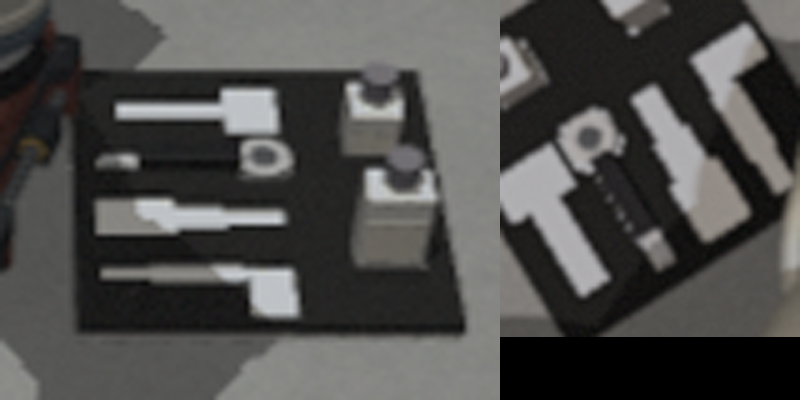

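move_arm(motion=[[1.9, -28.4, 0, 0, 0, -0.022, 56], [1.9, -28.4, -35, 0, 0, -0.022, 56], [1.9, -28.4, -70, 0, 0, -0.022, 56], [1.9, -28.4, -100, 0, 0, -0.022, 56], [1.9, -28.4, -118, 0, 0, -0.022, 56]])

```text
t: 34.48
ee_pos: [444.5, -35.2, 20.3]
orientation: [2.466, -1.945, -0.003]
ft_force: [0.4, -0.1, -0.3]
width: 56.0
```

move_arm(motion=[[0, 0, -7, 0, 0, 0, 56], [0, 0, -12, 0, 0, 0, 56], [0, 0, -12, 0, 0, 0, 50], [0, 0, -12, 0, 0, 0, 30], [0, 0, -12, 0, 0, 0, 12]])

```text
t: 34.9
ee_pos: [446.5, -35.6, 11.1]
orientation: [-2.466, 1.945, -0.003]
ft_force: [0.4, 0.2, -0.0]
width: 40.1
```

move_arm(motion=[[0, 0, 0, 0, 0, 0, 12], [0, 0, 0, 0, 0, 0, 12], [0, 0, 0, 0, 0, 0, 12], [0, 0, 0, 0, 0, 0, 12], [0, 0, 0, 0, 0, 0, 12]])

```text
t: 35.32
ee_pos: [446.2, -35.8, 10.7]
orientation: [-2.466, 1.946, -0.002]
ft_force: [-0.1, 1.9, 7.4]
width: 23.6
```

move_arm(motion=[[0, 0, 10, 0, 0, 0, 12], [0, 0, 30, 0, 0, 0, 12], [0, 0, 60, 0, 0, 0, 12], [0, 0, 90, 0, 0, 0, 12], [0, 0, 105, 0, 0, 0, 12]])

```text
t: 35.73
ee_pos: [446.6, -35.9, 118.2]
orientation: [-2.465, 1.945, -0.004]
ft_force: [0.6, 0.5, -0.9]
width: 23.4
```

move_arm(motion=[[0, 18, 0, 0, 0, 0.03, 12], [1, 48, 0, 0, 0, 0.07, 12], [1, 80, 0, 0, 0, 0.11, 12], [2, 112, 0, 0, 0, 0.15, 12], [2.5, 140, 0, 0, 0, 0.18, 12]])

```text
t: 36.15
ee_pos: [447.9, 105.8, 115.8]
orientation: [-2.632, 1.714, -0.001]
ft_force: [1.2, -1.0, -1.3]
width: 23.7
```

move_arm(motion=[[1, 30, 0, 0, 0, 0.04, 12], [1, 60, 0, 0, 0, 0.08, 12], [2, 90, 0, 0, 0, 0.12, 12], [2.4, 115, 0, 0, 0, 0.162, 12], [2.4, 131, 0, 0, 0, 0.162, 12]])

```text
t: 36.57
ee_pos: [450.4, 237.6, 115.7]
orientation: [-2.763, 1.492, -0.001]
ft_force: [0.8, 0.0, -1.5]
width: 24.2
```

move_arm(motion=[[0, 0, -20, 0, 0, 0, 12], [0, 0, -50, 0, 0, 0, 12], [0, 0, -75, 0, 0, 0, 12], [0, 0, -85, 0, 0, 0, 12], [0, 0, -87, 0, 0, 0, 12]])

```text
t: 36.98
ee_pos: [449.1, 234.5, 26.6]
orientation: [2.759, -1.496, -0.004]
ft_force: [0.1, -0.4, -0.3]
width: 23.7
```

move_arm(motion=[[0, 0, -4, 0, 0, 0, 12], [0, 0, -7, 0, 0, 0, 12], [0, 0, -8, 0, 0, 0, 12], [0, 0, -9, 0, 0, 0, 12], [0, 0, -9, 0, 0, 0, 12]])

```text
t: 37.4
ee_pos: [451.0, 235.4, 19.6]
orientation: [-2.761, 1.498, -0.001]
ft_force: [-1.1, -0.5, -1.1]
width: 23.8
```

move_arm(motion=[[0, 0, -1, 0, 0, 0, 12], [0, 0, -2, 0, 0, 0, 12], [0, 0, -3, 0, 0, 0, 12], [0, 0, -4, 0, 0, 0, 12], [0, 0, -4, 0, 0, 0, 12]])

```text
t: 37.82
ee_pos: [450.4, 235.2, 14.8]
orientation: [2.761, -1.498, -0.0]
ft_force: [-0.7, 0.1, -0.9]
width: 23.3
```

move_arm(motion=[[0, 0, -0.4, 0, 0, 0, 32], [0, 0, -0.4, 0, 0, 0, 38], [0, 0, -0.4, 0, 0, 0, 38], [0, 0, 10, 0, 0, 0, 38], [0, 0, 30, 0, 0, 0, 38]])

```text
t: 38.23
ee_pos: [449.1, 234.6, 44.2]
orientation: [2.759, -1.496, -0.004]
ft_force: [-0.8, -0.0, -0.0]
width: 37.9
```

move_arm(motion=[[0, 0, 30, 0, 0, 0, 45], [0, 0, 65, 0, 0, 0, 52], [0, -20, 90, 0, 0, -0.04, 52], [-2, -58, 95, 0, 0, -0.06, 52], [-4, -97, 95, 0, 0, -0.08, 52]])

```text
t: 38.65
ee_pos: [448.2, 138.5, 143.2]
orientation: [-2.697, 1.602, -0.007]
ft_force: [0.2, -1.0, -1.6]
width: 51.9
```

move_arm(motion=[[-2, -38, 0, 0, 0, -0.02, 52], [-3, -76, 0, 0, 0, -0.04, 52], [-5, -114, 0, 0, 0, -0.06, 52], [-6, -152, 0, 0, 0, -0.08, 52], [-8, -190, 0, 0, 0, -0.08, 52]])

```text
t: 39.07
ee_pos: [438.3, -53.5, 140.9]
orientation: [-2.632, 1.715, -0.002]
ft_force: [1.5, 0.5, 0.5]
width: 52.2
```

```bash
python3 look.py caliper; python3 - <<'E'
import cv2,numpy as np
T=np.load("topL.npz")["color"];C=np.load("sceneL.npz")["color"]
b=cv2.resize(C[110:190,275:375],(500,400),interpolation=cv2.INTER_CUBIC)
a=cv2.resize(T[185:275,120:200],(300,337),interpolation=cv2.INTER_CUBIC)
c=np.zeros((400,800,3),np.uint8);c[:,:500]=b;c[:337,500:]=a
cv2.imwrite("pics/s3.png",c[:,:,::-1])
E
```

```text
39.0667 [438.3 -53.5 140.9] [-2.632e+00  1.715e+00 -2.000e-03]
caliper T [ 4.2936e+02 -3.4942e+02  3.2000e-01] 94.5
caliper C [ 4.2505e+02 -3.4857e+02  3.3000e-01] 104.8
```

View pics/s3.png

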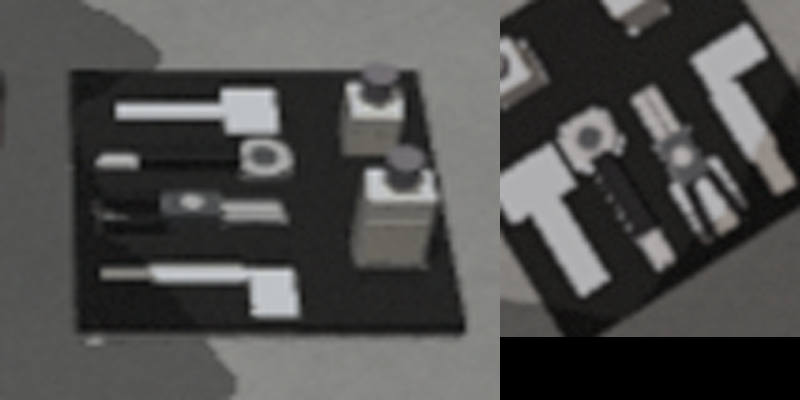

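move_arm(motion=[[-1, -38, 0, 0, 0, -0.02, 52], [-3, -76, 0, 0, 0, -0.04, 52], [-4, -114, 0, 0, 0, -0.06, 52], [-6, -152, 0, 0, 0, -0.087, 52], [-7, -190, 0, 0, 0, -0.087, 52]])

```text
t: 39.58
ee_pos: [431.4, -242.8, 140.7]
orientation: [-2.555, 1.827, -0.001]
ft_force: [1.9, 0.0, 0.2]
width: 51.7
```

move_arm(motion=[[-1, -38, 0, 0, 0, 0, 52], [-3, -76, 0, 0, 0, 0, 52], [-4.3, -107.3, 0, 0, 0, 0, 52], [-4.3, -107.3, -20, 0, 0, 0, 52], [-4.3, -107.3, -55, 0, 0, 0, 52]])

```text
t: 40.0
ee_pos: [430.1, -352.6, 88.2]
orientation: [2.553, -1.829, 0.014]
ft_force: [0.5, 0.4, -1.1]
width: 52.2
```

move_arm(motion=[[0, 0, -25, 0, 0, 0, 52], [0, 0, -50, 0, 0, 0, 52], [0, 0, -65, 0, 0, 0, 52], [0, 0, -72, 0, 0, 0, 52], [0, 0, -75, 0, 0, 0, 52]])

```text
t: 40.42
ee_pos: [427.2, -348.1, 9.3]
orientation: [-2.556, 1.826, 0.003]
ft_force: [-0.2, -0.1, -0.2]
width: 52.2
```

move_arm(motion=[[0, 0, 0, 0, 0, 0, 40], [0, 0, 0, 0, 0, 0, 25], [0, 0, 0, 0, 0, 0, 10], [0, 0, 0, 0, 0, 0, 10], [0, 0, 0, 0, 0, 0, 10]])

```text
t: 40.83
ee_pos: [427.6, -349.4, 10.8]
orientation: [2.556, -1.827, 0.002]
ft_force: [-0.0, 0.4, -0.4]
width: 22.3
```

move_arm(motion=[[0, 0, 0, 0, 0, 0, 10], [0, 0, 0, 0, 0, 0, 10], [0, 0, 0, 0, 0, 0, 10]])

```text
t: 41.08
ee_pos: [427.5, -349.2, 10.6]
orientation: [2.556, -1.827, 0.001]
ft_force: [-0.9, 2.0, 6.4]
width: 17.2
```

move_arm(motion=[[0, 0, 10, 0, 0, 0, 10], [0, 0, 30, 0, 0, 0, 10], [0, 0, 60, 0, 0, 0, 10], [0, 0, 90, 0, 0, 0, 10], [0, 0, 105, 0, 0, 0, 10]])

```text
t: 41.5
ee_pos: [428.2, -349.9, 118.5]
orientation: [2.556, -1.827, 0.006]
ft_force: [0.2, -0.2, -1.0]
width: 17.8
```

move_arm(motion=[[2, 20, 0, 0, 0, 0.015, 10], [5, 55, 0, 0, 0, 0.03, 10], [9, 92, 0, 0, 0, 0.045, 10], [12, 130, 0, 0, 0, 0.06, 10], [16, 168, 0, 0, 0, 0.08, 10]])

```text
t: 41.92
ee_pos: [442.8, -179.7, 115.5]
orientation: [-2.627, 1.724, -0.0]
ft_force: [-0.1, 0.2, -1.2]
width: 17.3
```

move_arm(motion=[[4, 38, 0, 0, 0, 0.015, 10], [7, 76, 0, 0, 0, 0.03, 10], [11, 114, 0, 0, 0, 0.045, 10], [15, 152, 0, 0, 0, 0.06, 10], [18, 190, 0, 0, 0, 0.08, 10]])

```text
t: 42.33
ee_pos: [461.2, 10.7, 115.6]
orientation: [-2.694, 1.616, -0.001]
ft_force: [0.7, 0.2, -0.7]
width: 18.0
```

move_arm(motion=[[4, 38, 0, 0, 0, 0.015, 10], [7, 76, 0, 0, 0, 0.03, 10], [11, 114, 0, 0, 0, 0.05, 10], [15, 152, 0, 0, 0, 0.087, 10], [18.2, 181.9, 0, 0, 0, 0.087, 10]])

```text
t: 42.75
ee_pos: [479.4, 193.6, 115.7]
orientation: [-2.763, 1.494, -0.001]
ft_force: [0.1, -0.8, 0.2]
width: 17.7
```

move_arm(motion=[[0, 0, -20, 0, 0, 0, 10], [0, 0, -50, 0, 0, 0, 10], [0, 0, -75, 0, 0, 0, 10], [0, 0, -85, 0, 0, 0, 10], [0, 0, -87, 0, 0, 0, 10]])

```text
t: 43.17
ee_pos: [478.0, 190.3, 26.5]
orientation: [2.759, -1.496, -0.004]
ft_force: [-0.8, 0.7, -0.3]
width: 17.5
```

move_arm(motion=[[0, 0, -4, 0, 0, 0, 10], [0, 0, -7, 0, 0, 0, 10], [0, 0, -8, 0, 0, 0, 10], [0, 0, -9, 0, 0, 0, 10], [0, 0, -9, 0, 0, 0, 10]])

```text
t: 43.58
ee_pos: [479.9, 190.9, 19.6]
orientation: [-2.761, 1.498, -0.001]
ft_force: [-0.7, -0.1, -0.1]
width: 17.5
```

move_arm(motion=[[0, 0, -1, 0, 0, 0, 10], [0, 0, -2, 0, 0, 0, 10], [0, 0, -3, 0, 0, 0, 10], [0, 0, -4, 0, 0, 0, 10], [0, 0, -4, 0, 0, 0, 10]])

```text
t: 44.0
ee_pos: [479.3, 190.8, 14.8]
orientation: [2.761, -1.498, -0.0]
ft_force: [-1.0, -1.1, -2.1]
width: 17.8
```

move_arm(motion=[[0, 0, -0.4, 0, 0, 0, 25], [0, 0, -0.4, 0, 0, 0, 32], [0, 0, -0.4, 0, 0, 0, 32], [0, 0, 10, 0, 0, 0, 32], [0, 0, 30, 0, 0, 0, 32]])

```text
t: 44.42
ee_pos: [478.0, 190.3, 44.2]
orientation: [2.759, -1.496, -0.004]
ft_force: [-0.1, 0.3, 1.0]
width: 32.0
```

move_arm(motion=[[0, 0, 35, 0, 0, 0, 45], [0, 0, 70, 0, 0, 0, 52], [0, -20, 100, 0, 0, 0, 52], [0, -58, 105, 0, 0, 0, 52], [0, -97, 105, 0, 0, 0, 52]])

```text
t: 44.83
ee_pos: [481.3, 94.0, 153.6]
orientation: [-2.76, 1.492, -0.008]
ft_force: [0.6, -0.2, -1.1]
width: 51.7
```

move_arm(motion=[[0, -38, 0, 0, 0, 0, 52], [0, -76, 0, 0, 0, 0, 52], [0, -114, 0, 0, 0, 0, 52], [0, -152, 0, 0, 0, 0, 52], [0, -190, 0, 0, 0, 0, 52]])

```text
t: 45.25
ee_pos: [479.1, -98.0, 151.0]
orientation: [-2.761, 1.498, -0.002]
ft_force: [1.4, 1.2, 0.2]
width: 52.4
```

```bash
python3 look.py; python3 - <<'E'
from fit import *
T=dict(np.load("topL.npz").items());C=dict(np.load("sceneL.npz").items())
b=cv2.resize(C["color"][110:190,275:375],(500,400),interpolation=cv2.INTER_CUBIC)
a=cv2.resize(T["color"][185:275,120:200],(300,337),interpolation=cv2.INTER_CUBIC)
c=np.zeros((400,800,3),np.uint8);c[:,:500]=b;c[:337,500:]=a
cv2.imwrite("pics/s4.png",c[:,:,::-1])
for n,p in dict(caliper=[479.3,190.9,.578],pliers=[450.5,235.3,.578],spanner=[421.7,279.7,.578],short=[514.2,369.5,.578],tall=[574.8,277.4,.578]).items():
    print(n,[fit([q],n,p,None,4)[0].round(2).tolist() for q in (T,C)],"pocket",p)
E
```

```text
45.25 [479.1 -98.  151. ] [-2.761e+00  1.498e+00 -2.000e-03]
caliper [[480.45, 192.66, 0.58], [477.97, 190.6, 0.58]] pocket [479.3, 190.9, 0.578]
pliers [[448.69, 239.28, 0.48], [449.14, 233.34, 0.55]] pocket [450.5, 235.3, 0.578]
spanner [[422.67, 280.36, 0.57], [421.12, 277.51, 0.58]] pocket [421.7, 279.7, 0.578]
short [[514.76, 369.47, 0.57], [513.28, 367.02, 0.65]] pocket [514.2, 369.5, 0.578]
tall [[575.87, 276.91, 0.57], [573.8, 275.12, 0.6]] pocket [574.8, 277.4, 0.578]
```

View pics/s4.png

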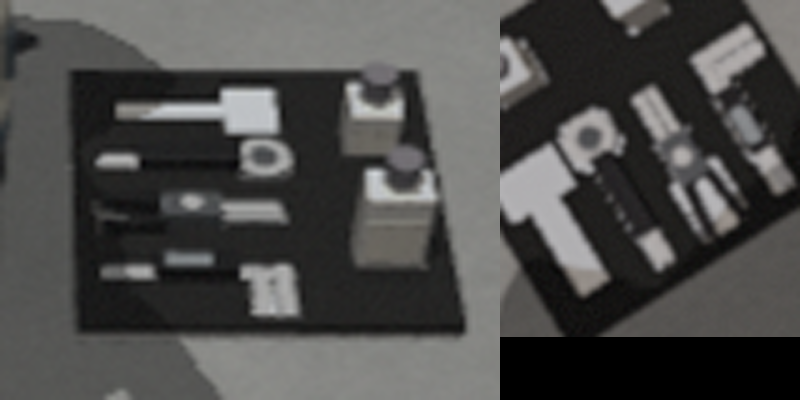

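```bash
python3 -c "
from workcell import *
print(close_job())"
```

```text
the job is handed in; nothing more can be done
None
```

I mixed both bottles, tall first and then short, stood them in their recesses, laid the three instruments in their cut-outs and handed the job in. There was no scraper on the bench. I did not touch the orange spanner or the green caliper.

**Mixing:** each bottle was pressed to the pad's stop and held for over 3 s, the tall one at about 20 N and the short one at about 26 N. Fingertip height at the stop matched the pad's fully depressed level to within about 0.2 mm, so neither bottle slipped in the grip.

**Placing:** every item went down to its pocket floor with no sign of catching on the foam. The last pictures show the spanner, pliers and caliper in their cut-outs and both bottles in their recesses.

**Checks:**
- **Position:** the final camera fits for the caliper, spanner and both bottles came within about 3 mm of their pocket positions.
- **Disagreements:** the two cameras differed by 2–4 mm throughout, so I used their average. The top-camera fit of the pliers was off (about 4 mm and 0.1 rad), because their black handles show poorly against the black foam. The scene-camera fit and the picture looked right.
- **Bystanders:** I did not re-measure the rack, glove box and bowl at the end. The arm never worked near them.

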